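# Nest the drilling templates on the rail hook

### The job

The big red-handled drilling template already hangs loosely on the long hook of the rail; hang the middle (yellow) one on the same hook in front of it, let go, and then the small (green) one in front of that, without dropping either. Once each is on the hook, while still holding it, slide it back and press for a moment with about 6 newtons (never above 15) until the whole row is home against the springy stop, so that in the end all three hang freely with their hubs touching. Lean on nothing hard (under 25 newtons on the hook rail), keep the big one on the hook, and leave the pedals, the parts box and the slide where they are.

Things in the scene. Friction and masses are not known exactly. Their poses are not given: they have to be found in the camera images.
- hook (a point): point on top of the hook arm just behind its upturned tip, about 200 mm up. The arm is a level steel rod 10 mm thick, running from here 153 mm along +x of this frame to the rail bar. In front of this point the tip reaches 13 mm further to -x and rises 10 mm above the point. y along the rail, z up. A hanging template's grip point is 36 mm above this point's height
- rail: fixed steel rail, bar 420 mm long, 195 mm up, on two posts; capos 145 mm either side of the long hook arm, which runs to -x. Origin on the bench under the bar's middle. A rubber stop 32 mm across sits round the arm behind the templates, its face 20 to 50 mm in front of the bar's axis: exactly where is not reported, feel it. It is sprung: 1 mm per 4 N, bottoms after 8 mm
- large_grip (a point): point inside the upright plastic grip of the red (large) template: grip 20 mm in x, 26 mm in y, 42 mm high; pinch it from above across its 26 mm. The point is midway in x and y, 14 mm below the top, 28 mm above the hub's top, 36 mm above the upper edge of the eye, 186 mm above the plate's lower edge. z up, x along the eye (normal to the plate)
- medium_grip (a point): point inside the upright plastic grip of the yellow (middle) template: grip 20 mm in x, 26 mm in y, 42 mm high; pinch it from above across its 26 mm. The point is midway in x and y, 14 mm below the top, 28 mm above the hub's top, 36 mm above the upper edge of the eye, 161 mm above the plate's lower edge. z up, x along the eye (normal to the plate)
- small_grip (a point): point inside the upright plastic grip of the green (small) template: grip 20 mm in x, 26 mm in y, 42 mm high; pinch it from above across its 26 mm. The point is midway in x and y, 14 mm below the top, 28 mm above the hub's top, 36 mm above the upper edge of the eye, 136 mm above the plate's lower edge. z up, x along the eye (normal to the plate)
- large: the red-handled aluminium drilling template, at the start loose on the hook 4 to 26 mm off the stop; slides easily. 205 g. Origin: middle of the plate's lower edge. Plate 130 (y) x 110 high x 4 mm. On it a hub 28 mm long in x, 32 wide, 48 high, with an eye right through it along x, 16 mm wide, 34 high, upper edge 150 mm above the origin; the grip stands on the hub
- medium: the yellow-handled aluminium drilling template, at the start upright in the 30 mm deep slot of a wooden block. About 145 g. Origin: middle of the plate's lower edge. Plate 100 (y) x 85 high x 4 mm. On it a hub 28 mm long in x, 32 wide, 48 high, with an eye right through it along x, 16 mm wide, 34 high, upper edge 125 mm above the origin; the grip stands on the hub
- small: the green-handled aluminium drilling template, at the start upright in the 30 mm deep slot of a wooden block. About 97 g. Origin: middle of the plate's lower edge. Plate 70 (y) x 60 high x 4 mm. On it a hub 28 mm long in x, 32 wide, 48 high, with an eye right through it along x, 16 mm wide, 34 high, upper edge 100 mm above the origin; the grip stands on the hub
- boost: gold aluminium boost pedal, 112 x 60 x 31 mm plus a 12 mm knob, origin under its centre; not to be disturbed
- looper: blue looper pedal, 120 x 80 x 40 mm plus 12 mm knobs, origin under its centre; not to be disturbed
- partsbox: white open plastic parts box, 110 x 80 x 40 mm, origin under its centre; not to be disturbed
- slide: chrome guitar slide standing on end, 25 mm across, 60 mm tall, origin under its centre; not to be disturbed
Mind the look-alikes: they are no part of the job. Of the things shaped like the small, the green one is meant.

How it is judged:
By the outcome, as a careful person would: the job done as asked, in the order asked, and still so for the second after the job is handed in, with the robot touching nothing.
It also fails if it takes over 72 s, if anything falls off the work surface, if the arm or the gripper's body presses on something with over 40 N, if the wrist force passes 120 N, or if a joint passes its speed limit or range.

### The arm

A 6-joint arm with a two-finger parallel gripper is mounted at the origin on the work surface. World frame = base frame: x ahead of the robot, y to its left, z up, the work surface at z = 0. Lengths are in m, angles in rad, forces in N, time in s.
With the tool pointing down it reaches from about 0.375 to 0.9 m from the base axis. Payload 3.1 kg.
Tool frame: the origin (TCP) lies between the finger pads; the fingertips stand robot.tip_extent ahead of it and the grasp point (between the pads) lies 3 mm ahead of it (robot.tip_extent is the distance from the TCP to the fingertips, in m); z points along the fingers, x is the direction in which the jaws open and shut, and the axes are right-handed (so a half turn about z gives the same grasp; the last joint's range is limited). The gripper opens to 87 mm and grips with 3 to 60 N. Pads are 19 mm wide; open, the fingers measure 117 mm over their backs; the gripper's body (75 mm by 190 mm) begins 51 mm behind the grasp point.
Start: joints at [1.091, 0.527, 1.433, -0, 1.181, -0.178], TCP at [0.185, 0.597, 0.206] pointing down, gripper open.
Joint ranges: [-3.08, 3.08], [-0.75, 2.2], [0.22, 2.44], [-1.43, 4.57], [0, 2.65], [-2.85, 2.85]. Speed limits (rad/s): [2.79, 2.79, 3.14, 3.14, 3.14, 3.14].

### API

Orientations are given as a unit quaternion [x, y, z, w].
In Python, from rig import robot, cams gives the robot as it stands.
- The arm moves only by the tool carry_out, never from a script. Its argument "steps" is a list of rows, each a list of 3 entries, a list of its own where there are three numbers: the shift along the world's x, y, z in cm, then the turn about the world's z in degrees, then the closure, from 0 (fully open) to 1 (shut). In form: [[[dx, dy, dz], spin, fingers], ...]. A call has 1 to 10 rows; each row shifts and turns the pose as measured when the row begins; what a row does not reach is not made up. A row lasts 1/10 s, in which the tool goes at most 50 mm and 8.59 degrees, less where a joint would pass 70% of its speed; a pose out of reach is approached as far as the arm can. A call with a gripper value outside its range is refused whole. The fingers move at their own pace and stop on an object; "squeeze" is the grip in N (left out, the last holds). Time passes only in rows, so rows that do not move let the fingers close. It gives the time, the measured TCP pose, the force and the opening at its end, in the units of the state.
- robot.get_obs(): the state, without advancing time (a new reading comes with each control period).
- cams.camera(name): name is "scene" or "top" or "wrist"; returns a dict with "pixels" (400x640x3 uint8, red, green, blue), "fx", "fy", "cx", "cy" (pixels), "eye" and "rotation" of the camera in the world. Camera axes: x right, y up, looking along -z (the intrinsics and any distortion apply to the point x, -y, -z); pixel columns grow to the right and rows downward; lengths in m; the calibration is good to about 2 mm. A picture is of the moment at which its call begins. There is no depth.
- robot.hand_in(): hands the job in, once; it reports no verdict.
The state is a dict: "time": time; "q": joint angles; "joint_velocities": joint speeds; "joint_torque": joint torques, N m; "position": TCP position; "tool_rot": TCP orientation; "ft_force": force on the tool from outside, world axes, zero at the start; "moment": the same for the moment, N m; "grip_width": finger opening in m.
Only numpy, scipy, OpenCV 4.12 (cv2) and the standard library are available. Lean on these libraries where they do the work, as an engineer would, in place of code of your own. Each camera call takes 0.05 s, during which the arm holds its last target. There are 200 camera calls.

## Working session

There is one attempt and no reset: what is moved stays moved. The work goes in short steps, Python scripts to look and compute and a tool call to move; the robot and the scene stay as the last step left them, time stands still between calls to the robot, and variables do not carry over. Pictures are saved under pics/ and viewed, about 8 in all and at most 12, crops included, and the job is handed in when it is done.

Besides the shell and the picture viewer there is one more tool, called after ">>>" as name([rows], argument=value, ...), one row to a line, values as JSON. carry_out: Moves the arm, as the interface text tells. Its arguments: {"type":"object","properties":{"steps":{"type":"array"},"squeeze":{"type":"number"}},"required":["steps"]}

```bash
mkdir -p pics; ls
python3 - <<'E'
from rig import robot,cams
import cv2,pickle
o=robot.get_obs();print(o,robot.tip_extent)
for n in("scene","top"):
    c=cams.camera(n);pickle.dump(c,open(f"{n}0.pkl","wb"))
    cv2.imwrite(f"pics/{n}0.png",c["pixels"][:,:,::-1])
    print(n,{k:v for k,v in c.items() if k!="pixels"})
E
```

```text
pics
{'time': 0.0, 'q': array([ 1.09144731e+00,  5.28482770e-01,  1.43390256e+00, -2.97240304e-05,
        1.18138789e+00, -1.78495659e-01]), 'joint_velocities': array([-0.00042137,  0.00159317,  0.00067446, -0.00068096, -0.00090888,
       -0.00173263]), 'joint_torque': array([ 3.62709193e-05, -4.40045214e+01, -1.76591223e+01,  6.31630886e-02,
        5.81114867e-02, -1.72414275e-04]), 'position': array([0.18482663, 0.59624016, 0.20476139]), 'tool_rot': array([ 8.05084777e-01,  5.93158759e-01, -9.72595541e-04,  4.92920568e-04]), 'ft_force': array([-0.37113713, -0.0347382 ,  0.47019586]), 'moment': array([ 0.00338635, -0.00457859,  0.0545883 ]), 'grip_width': 0.0870309420133049} 0.022
scene {'fx': 475.09552988832434, 'fy': 475.09552988832434, 'cx': 315.90734215520865, 'cy': 207.24026596085116, 'eye': array([ 1.27959065, -0.52562279,  1.04601144]), 'rotation': array([0.34786466, 0.1768117 , 0.41677352, 0.82099186])}
top {'fx': 443.72765936995273, 'fy': 443.72765936995273, 'cx': 320.3186314820648, 'cy': 195.1394427428306, 'eye': array([0.43782942, 0.01905567, 1.50839846]), 'rotation': array([-0.0219333 ,  0.03044554,  0.70903951, -0.7041697 ])}
```

View pics/scene0.png

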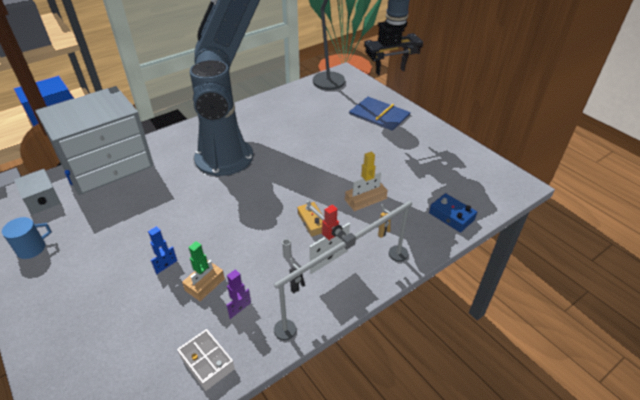

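View pics/top0.png

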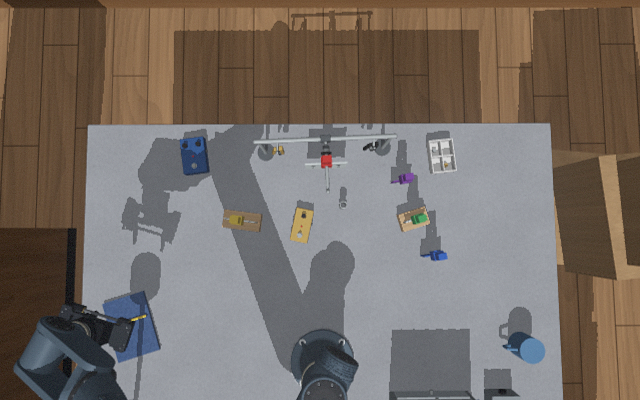

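The scene view shows red (331,217), yellow (369,165) and green (197,255) grips. In the top view they sit at (326,160), (237,219) and (420,217). The hook arm ends near top (327,190), the slide is at (343,203), and the blue and purple parts are look-alikes.

```bash
cat > h.py <<'E'
import numpy as np,cv2,pickle
from scipy.spatial.transform import Rotation as R
def ray(c,u,v):
    d=np.array([(u-c["cx"])/c["fx"],-(v-c["cy"])/c["fy"],-1.]);return c["eye"],R.from_quat(c["rotation"]).apply(d)
def plane(c,u,v,z):
    e,d=ray(c,u,v);return e+d*(z-e[2])/d[2]
def proj(c,p):
    q=R.from_quat(c["rotation"]).inv().apply(np.asarray(p)-c["eye"]);return c["cx"]+c["fx"]*q[0]/-q[2],c["cy"]-c["fy"]*q[1]/-q[2]
def tri(c1,p1,c2,p2):
    e1,d1=ray(c1,*p1);e2,d2=ray(c2,*p2)
    s=np.linalg.lstsq(np.c_[d1,-d2],e2-e1,rcond=None)[0];a,b=e1+s[0]*d1,e2+s[1]*d2
    return (a+b)/2,np.linalg.norm(a-b)
HS={"red":(0,8),"yellow":(20,30),"green":(50,75)}
def blobs(c,col,smin=150,vmin=60):
    h=cv2.cvtColor(c["pixels"],cv2.COLOR_RGB2HSV);lo,hi=HS[col]
    m=cv2.inRange(h,(lo,smin,vmin),(hi,255,255))
    n,l,s,ce=cv2.connectedComponentsWithStats(m)
    return m,[(ce[i].round(1),s[i].tolist()) for i in range(1,n) if s[i,4]>15]
E
python3 - <<'E'
from h import *
S,T=[pickle.load(open(f"{n}0.pkl","rb")) for n in("scene","top")]
for col in HS:
    for n,c in(("S",S),("T",T)):
        print(col,n,blobs(c,col)[1])
print("bar",plane(T,255,142,.2),plane(T,395,137.5,.2))
print("hooktip",plane(T,327.5,190,.2))
crop=T["pixels"][120:270,170:470];cv2.imwrite("pics/tc.png",cv2.resize(crop,None,fx=2.6,fy=2.6,interpolation=cv2.INTER_CUBIC)[:,:,::-1])
E
```

```text
red S [(array([329.5, 221.1]), [322, 205, 16, 34, 305])]
red T [(array([325.6, 160.5]), [321, 155, 11, 13, 104])]
yellow S [(array([384.6, 111.2]), [377, 105, 16, 14, 26]), (array([368.4, 166.6]), [362, 153, 13, 27, 261]), (array([302. , 210.1]), [298, 206, 10, 10, 43])]
yellow T [(array([234.3, 219. ]), [229, 215, 13, 9, 58]), (array([137.7, 317.6]), [131, 315, 15, 6, 18])]
green S [(array([197.9, 258.1]), [190, 243, 18, 30, 337])]
green T []
bar [0.69485127 0.19632158 0.2       ] [ 0.70637243 -0.22177199  0.2       ]
hooktip [ 0.55001665 -0.01843328  0.2       ]
```

View pics/tc.png

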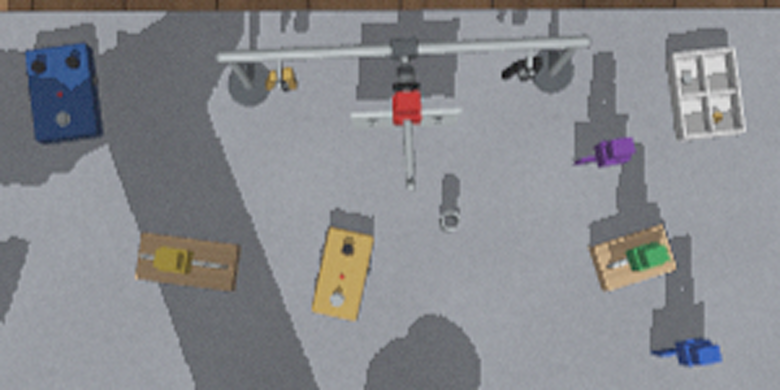

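Run:
```python
from h import *
S,T=[pickle.load(open(f"{n}0.pkl","rb")) for n in("scene","top")]
for k,box in {"yellow":(222,210,262,230),"green":(405,205,432,226),"red":(318,150,334,172)}.items():
    h=cv2.cvtColor(T["pixels"],cv2.COLOR_RGB2HSV)
    x0,y0,x1,y1=box
    lo,hi={"yellow":(20,32),"green":(45,80),"red":(0,8)}[k]
    m=np.zeros(h.shape[:2],np.uint8);m[y0:y1,x0:x1]=cv2.inRange(h,(lo,120 if k!='yellow' else 165,20),(hi,255,255))[y0:y1,x0:x1]
    p=np.argwhere(m)[:,::-1];r=cv2.minAreaRect(p.astype(np.float32));print(k,len(p),p.mean(0),r)
    s=max(blobs(S,k)[1],key=lambda b:b[1][4])[0]
    print(tri(T,p.mean(0),S,s))
# bar line & hook
print("blocks")
for q in[(140,235),(239,245),(234,292),(135,279)]:print("Y",plane(T,170+q[0]/2.6,120+q[1]/2.6,.035)[:2])
for q in[(590,243),(662,227),(676,268),(604,292)]:print("G",plane(T,170+q[0]/2.6,120+q[1]/2.6,.035)[:2])
for q in[(404,60),(410,187)]:print("arm",plane(T,170+q[0]/2.6,120+q[1]/2.6,.2))
for q in[(218,58),(589,42),(450,218)]:print("bar/slide",plane(T,170+q[0]/2.6,120+q[1]/2.6,.2 if q[1]<200 else .06))
```

```text
yellow 0 [nan nan] ((0.0, 0.0), (0.0, 0.0), 0.0)
 ** On entry to DLASCL parameter number  4 had an illegal value
 ** On entry to DLASCL parameter number  4 had an illegal value
 ** On entry to DLASCL parameter number  4 had an illegal value
 ** On entry to DLASCL parameter number  4 had an illegal value
 ** On entry to DLASCL parameter number  5 had an illegal value
 ** On entry to DLASCL parameter number  4 had an illegal value<stdin>:8: RuntimeWarning: Mean of empty slice.
  ret = um.true_divide(
<stdin>:10: RuntimeWarning: Mean of empty slice.
Traceback (most recent call last):
  File "h.py", line 11, in tri
    s=np.linalg.lstsq(np.c_[d1,-d2],e2-e1,rcond=None)[0];a,b=e1+s[0]*d1,e2+s[1]*d2
      ~~~~~~~~~~~~~~~^^^^^^^^^^^^^^^^^^^^^^^^^^^^^^^^
numpy.linalg.LinAlgError: SVD did not converge in Linear Least Squares
```

Run:
```python
from h import *
S,T=[pickle.load(open(f"{n}0.pkl","rb")) for n in("scene","top")]
h=cv2.cvtColor(T["pixels"],cv2.COLOR_RGB2HSV)
print(h[218:221,226:246].tolist()[1])
for k,box in {"yellow":(222,210,262,230),"green":(405,205,432,226),"red":(318,150,334,172)}.items():
    x0,y0,x1,y1=box
    lo,hi={"yellow":(20,34),"green":(45,80),"red":(0,8)}[k]
    m=np.zeros(h.shape[:2],np.uint8);m[y0:y1,x0:x1]=cv2.inRange(h,(lo,120 if k!='yellow' else 140,20),(hi,255,255))[y0:y1,x0:x1]
    p=np.argwhere(m)[:,::-1];r=cv2.minAreaRect(p.astype(np.float32));print(k,len(p),p.mean(0),r)
    s=max(blobs(S,k)[1],key=lambda b:b[1][4])[0]
    print(tri(T,p.mean(0),S,s))
for q in[(140,235),(239,245),(234,292),(135,279)]:print("Y",plane(T,170+q[0]/2.6,120+q[1]/2.6,.035)[:2])
for q in[(590,243),(662,227),(676,268),(604,292)]:print("G",plane(T,170+q[0]/2.6,120+q[1]/2.6,.035)[:2])
for q in[(404,60),(410,187)]:print("arm",plane(T,170+q[0]/2.6,120+q[1]/2.6,.2))
for q in[(218,58),(589,42),(450,218)]:print("bar/slide",plane(T,170+q[0]/2.6,120+q[1]/2.6,.2 if q[1]<200 else .06))
```

```text
[[15, 19, 133], [16, 19, 148], [60, 2, 145], [24, 100, 150], [24, 161, 154], [24, 151, 152], [24, 152, 153], [24, 147, 154], [24, 154, 152], [23, 154, 151], [24, 151, 154], [24, 151, 149], [23, 140, 106], [24, 134, 97], [24, 146, 115], [24, 150, 138], [23, 143, 93], [22, 138, 98], [19, 84, 124], [15, 86, 122]]
yellow 92 [235.29347826 219.36956522] ((235.8108367919922, 219.63516235351562), (13.31631851196289, 8.219949722290039), 9.462322235107422)
(array([0.46657734, 0.26575038, 0.13060505]), np.float64(3.525364378546434e-05))
green 79 [419.20253165 218.15189873] ((418.5660400390625, 217.9811248779297), (7.692190647125244, 14.010775566101074), 74.05460357666016)
(array([ 0.46758134, -0.30896146,  0.10674376]), np.float64(0.0034767749973604496))
red 119 [325.78151261 160.82352941] ((326.0, 161.0), (12.0, 10.0), 90.0)
(array([ 0.63649481, -0.01410433,  0.20365208]), np.float64(0.00032612491474241274))
Y [0.49855951 0.32089674]
Y [0.4849457  0.19490972]
Y [0.42528718 0.20111051]
Y [0.44268262 0.32674517]
G [ 0.48438182 -0.25348167]
G [ 0.50423787 -0.34636688]
G [ 0.45166879 -0.36301587]
G [ 0.42178138 -0.27011827]
arm [ 0.69054749 -0.01331883  0.2       ]
arm [ 0.54430199 -0.01895378  0.2       ]
bar/slide [0.69394138 0.19974867 0.2       ]
bar/slide [ 0.7104284  -0.22646636  0.2       ]
bar/slide [ 0.51625151 -0.07301513  0.06      ]
```

>>> carry_out([
  [[2.8, -3.2, 1.5], 1, 0],
  [[2.8, -3.2, 1.5], 1, 0],
  [[2.8, -3.2, 1.5], 1, 0],
  [[2.8, -3.2, 1.5], 1, 0],
  [[2.8, -3.2, 1.5], 1, 0],
  [[2.8, -3.2, 1.5], 1, 0],
  [[2.8, -3.2, 1.5], 1, 0],
  [[2.8, -3.2, 1.5], 1, 0],
  [[2.8, -3.2, 1.5], 1, 0],
  [[2.8, -3.2, 0], 1, 0],
])

```text
time: 1.1
position: [0.4665, 0.2645, 0.3393]
tool_rot: [0.744, 0.668, -0.005, 0.002]
ft_force: [0.3, 0.4, -0.2]
grip_width: 0.087
```

```bash
cat >> h.py <<'E'
def snap(names,tag):
    from rig import robot,cams
    o=robot.get_obs();r={}
    tx=R.from_quat(o["tool_rot"]).as_matrix()
    print("t",round(o["time"],2),"pos",o["position"].round(4),"xang",np.degrees(np.arctan2(tx[1,0],tx[0,0])).round(2),"zaxis",tx[:,2].round(3),"F",o["ft_force"].round(2),"M",o["moment"].round(2),"w",round(o["grip_width"],4))
    for n in names:
        c=cams.camera(n);r[n]=c;pickle.dump(c,open(f"{n}{tag}.pkl","wb"));cv2.imwrite(f"pics/{n}{tag}.png",c["pixels"][:,:,::-1])
    return o,r
E
python3 - <<'E'
from h import *
o,r=snap(["wrist"],"1")
print(r["wrist"]["eye"],[blobs(r["wrist"],k,120,50)[1] for k in HS])
E
```

```text
t 1.1 pos [0.4665 0.2645 0.3393] xang 83.84 zaxis [-0.006 -0.01  -1.   ] F [ 0.32  0.44 -0.19] M [ 0.04  0.02 -0.03] w 0.087
[0.38397399 0.27626596 0.51872879] [[], [(array([184.2, 161.9]), [162, 123, 45, 78, 2786]), (array([317.3, 177.1]), [301, 157, 34, 42, 1118]), (array([504.3, 314.8]), [485, 285, 32, 60, 882]), (array([134.5, 315.3]), [122, 286, 33, 59, 823]), (array([232.1, 335.9]), [227, 330, 11, 17, 54]), (array([244.4, 348.3]), [233, 330, 25, 37, 291]), (array([223.8, 357.4]), [218, 348, 11, 19, 92]), (array([473. , 370.1]), [291, 356, 342, 26, 6440])], []]
```

View pics/wrist1.png

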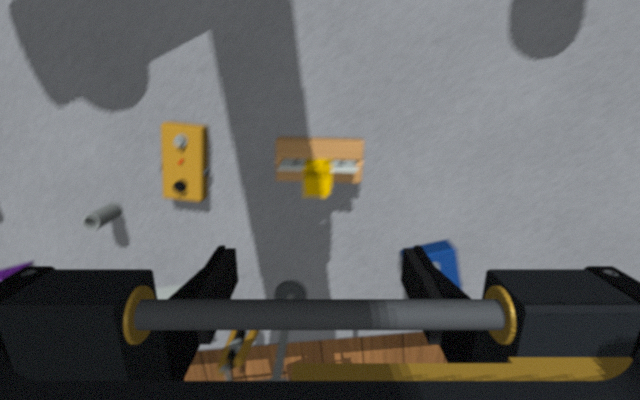

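Run:
```python
from h import *
c=pickle.load(open("wrist1.pkl","rb"));T=pickle.load(open("top0.pkl","rb"));S=pickle.load(open("scene0.pkl","rb"))
h=cv2.cvtColor(c["pixels"],cv2.COLOR_RGB2HSV)
for r in range(152,206,2): 
    row=[ (x) for x in range(290,345) if h[r,x,1]>120 and 18<h[r,x,0]<34 and h[r,x,2]>50]
    print(r,h[r,317].tolist(),row[:1],row[-1:])
im=cv2.resize(c["pixels"][125:215,260:380],None,fx=5,fy=5,interpolation=cv2.INTER_CUBIC)
im2=cv2.resize(S["pixels"][140:220,330:420],None,fx=5,fy=5,interpolation=cv2.INTER_CUBIC)[:450]
im2=cv2.copyMakeBorder(im2,0,450-im2.shape[0],0,0,cv2.BORDER_CONSTANT) 
cv2.imwrite("pics/z1.png",cv2.resize(np.hstack([im,im2]),None,fx=.75,fy=.75)[:,:,::-1])
```

```text
152 [17, 124, 193] [] []
154 [17, 122, 197] [] []
156 [18, 130, 194] [309] [309]
158 [21, 157, 195] [307] [333]
160 [24, 228, 207] [306] [331]
162 [25, 255, 206] [305] [330]
164 [25, 255, 196] [305] [330]
166 [25, 255, 190] [305] [330]
168 [24, 255, 188] [304] [330]
170 [25, 255, 172] [302] [329]
172 [24, 255, 149] [301] [330]
174 [25, 255, 126] [301] [333]
176 [25, 255, 135] [300] [334]
178 [24, 255, 136] [300] [334]
180 [25, 255, 147] [302] [334]
182 [25, 255, 143] [303] [333]
184 [25, 255, 145] [303] [332]
186 [25, 255, 144] [303] [332]
188 [24, 255, 144] [303] [331]
190 [25, 255, 141] [304] [330]
192 [25, 253, 142] [304] [330]
194 [23, 188, 136] [304] [329]
196 [23, 124, 119] [308] [327]
198 [22, 65, 106] [322] [324]
200 [0, 0, 88] [] []
202 [96, 14, 89] [] []
204 [100, 17, 92] [] []
```

View pics/z1.png

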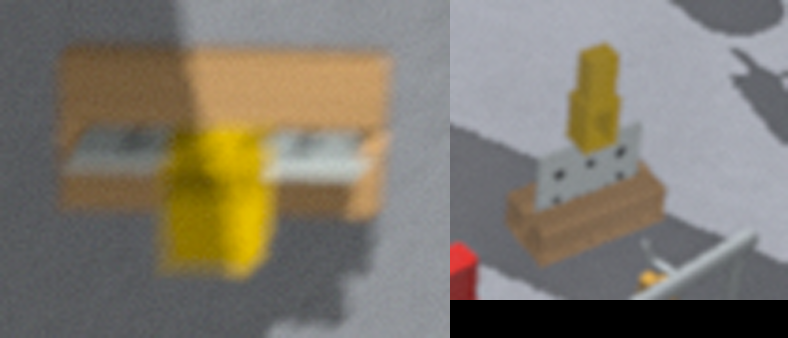

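Run:
```python
from h import *
c=pickle.load(open("wrist1.pkl","rb"));T=pickle.load(open("top0.pkl","rb"));S=pickle.load(open("scene0.pkl","rb"))
print(c["fx"],c["cx"],c["cy"],R.from_quat(c["rotation"]).as_matrix().round(3))
p,e=tri(c,(317.5,185),S,(370.8,153.3));print(p,e)
for z in(.18,.185,.19):print(z,plane(c,317.5,185,z),plane(c,303.5,195,z),plane(c,330,195,z),plane(S,370.8,153.3,z))
for q in[(60,45),(385,50),(375,215),(60,205)]:print("blk",plane(c,260+q[0]/3.75,125+q[1]/3.75,.035))
```

```text
342.22171286348186 319.18715525172917 205.5718531081861 [[ 0.107 -0.948 -0.299]
 [ 0.994  0.099  0.042]
 [-0.01  -0.302  0.953]]
[0.46915831 0.2641351  0.18340087] 0.005206976905711734
0.18 [0.46830012 0.26199669 0.18      ] [0.47733063 0.24652572 0.18      ] [0.48015638 0.27363437 0.18      ] [0.46729344 0.26956025 0.18      ]
0.185 [0.46705538 0.26220732 0.185     ] [0.47595259 0.24696472 0.185     ] [0.47873662 0.27367321 0.185     ] [0.47198331 0.26496918 0.185     ]
0.19 [0.46581063 0.26241795 0.19      ] [0.47457454 0.24740372 0.19      ] [0.47731687 0.27371206 0.19      ] [0.47667319 0.26037811 0.19      ]
blk [0.42979193 0.20571193 0.035     ]
blk [0.44436584 0.32575899 0.035     ]
blk [0.50684969 0.31760713 0.035     ]
blk [0.49022452 0.19689166 0.035     ]
```

The close view shows the yellow grip's top face centred at about (317,185), which puts the grip at (0.467, 0.263) with its top at about 0.184. That agrees with a base height of about 9 mm in the slot.

>>> carry_out([
  [[0.05, -0.15, -4], -0.8, 0],
  [[0, 0, -4], 0, 0],
  [[0, 0, -4], 0, 0],
  [[0, 0, -2.5], 0, 0],
  [[0, 0, -1.5], 0, 0],
  [[0, 0, -0.4], 0, 0.3],
])

```text
time: 1.75
position: [0.4733, 0.2537, 0.1687]
tool_rot: [0.754, 0.657, -0.005, 0.006]
ft_force: [-0.0, -0.1, 0.3]
grip_width: 0.0837
```

Run:
```python
from h import *
snap([],"")
```

```text
t 1.75 pos [0.4733 0.2537 0.1687] xang 82.19 zaxis [-0.    -0.015 -1.   ] F [-0.03 -0.12  0.28] M [ 0.06 -0.02  0.02] w 0.0837
```

>>> carry_out([
  [[-0.6, 0.9, 0.4], 0.8, 0.3],
  [[0, 0, 0], 0, 0.3],
], squeeze=10)

```text
time: 1.95
position: [0.4663, 0.2634, 0.1725]
tool_rot: [0.749, 0.663, -0.006, 0.005]
ft_force: [-0.8, 1.1, 0.5]
grip_width: 0.0706
```

Run:
```python
from h import *
snap(["wrist"],"2")
```

```text
t 1.95 pos [0.4663 0.2634 0.1725] xang 83.02 zaxis [-0.002 -0.016 -1.   ] F [-0.78  1.12  0.55] M [0.08 0.03 0.01] w 0.0706
```

View pics/wrist2.png

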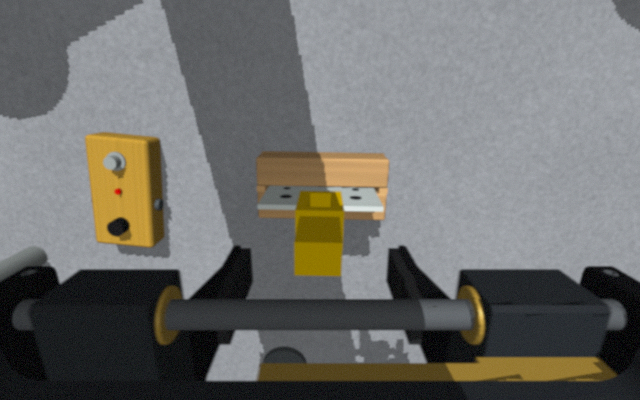

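The grip is centred between the fingers (top face about columns 295–342, rows 240–274). Closing.

>>> carry_out([
  [[0, 0, 0], 0, 1],
  [[0, 0, 0], 0, 1],
  [[0, 0, 0], 0, 1],
  [[0, 0, 0], 0, 1],
  [[0, 0, 0], 0, 1],
  [[0, 0, 0], 0, 1],
], squeeze=25)

```text
time: 2.6
position: [0.4691, 0.2641, 0.1763]
tool_rot: [0.749, 0.663, -0.002, 0.007]
ft_force: [0.7, 0.2, -1.4]
grip_width: 0.0208
```

Run:
```python
from h import *
c=pickle.load(open("wrist2.pkl","rb"))
for p in[(319,258),(296,274),(341,274),(319,242)]:print(plane(c,*p,.184))
snap([],"")
```

```text
[0.46602627 0.26460594 0.184     ]
[0.47425155 0.25085344 0.184     ]
[0.47702392 0.27543591 0.184     ]
[0.45668244 0.26574342 0.184     ]
t 2.6 pos [0.4691 0.2641 0.1763] xang 83.06 zaxis [ 0.006 -0.014 -1.   ] F [ 0.72  0.21 -1.37] M [-0.   -0.03 -0.02] w 0.0208
```

>>> carry_out([
  [[0, 0, 0], 0, 1],
  [[0, 0, 0], 0, 1],
])

```text
time: 2.8
position: [0.4691, 0.264, 0.1762]
tool_rot: [0.749, 0.663, -0.002, 0.007]
ft_force: [-0.6, -0.4, -0.2]
grip_width: 0.0058
```

Run:
```python
from h import *
snap(["wrist"],"3")
```

```text
t 2.8 pos [0.4691 0.264  0.1762] xang 83.04 zaxis [ 0.006 -0.014 -1.   ] F [-0.59 -0.39 -0.24] M [ 0.03  0.03 -0.01] w 0.0058
```

View pics/wrist3.png

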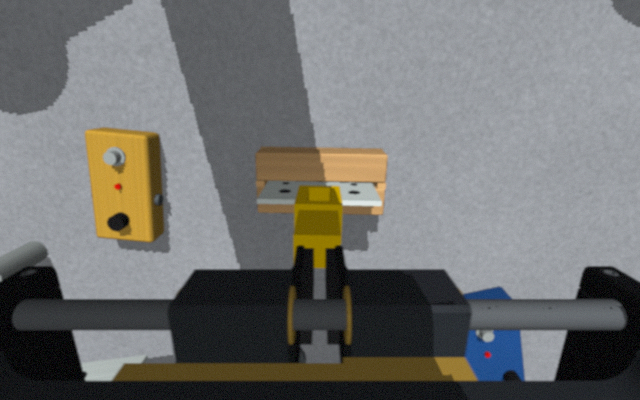

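Run:
```python
from h import *
c1,c2,c3=[pickle.load(open(f"wrist{i}.pkl","rb")) for i in(1,2,3)];S=pickle.load(open("scene0.pkl","rb"))
T=pickle.load(open("top0.pkl","rb"))
print(c2["eye"],c3["eye"])
print(tri(c1,(303.5,195),c2,(296,274)),tri(c1,(330,195),c2,(341,274)))
print("hub near bottom c2 vs c3",tri(c2,(319,193),c3,(319,187)))
for z in (.13,.14,.15,.16,.17,.184):print(z,plane(c2,296,274,z)[:2],plane(c2,341,274,z)[:2],plane(c2,296,242,z)[:2],'top',plane(T,235.5,219.4,z)[:2],'S',plane(S,370.8,153.3,z)[:2])
h=cv2.cvtColor(c2["pixels"],cv2.COLOR_RGB2HSV)
for r in range(186,282,4):
    row=[x for x in range(280,360) if h[r,x,1]>150 and 18<h[r,x,0]<34]
    print(r,h[r,319].tolist(),row[:1],row[-1:])
snap(["scene","top"],"3")
c=cv2.imread("pics/scene3.png")[90:240,280:480];cv2.imwrite("pics/s3.png",cv2.resize(c,None,fx=4,fy=4,interpolation=cv2.INTER_CUBIC))
```

```text
[0.38332981 0.27738795 0.35154528] [0.38454926 0.27755344 0.35456335]
(array([0.4795479 , 0.24756926, 0.17347839]), np.float64(0.003339187802410155)) (array([0.48111407, 0.27447947, 0.17666725]), np.float64(0.0017421280224427448))
hub near bottom c2 vs c3 (array([0.43254162, 0.26893267, 0.17471491]), np.float64(0.000833182874647629))
0.13 [0.50355571 0.24230134] [0.50722162 0.27480677] [0.47847811 0.24587937] top [0.46648079 0.26520577] S [0.42039468 0.3154709 ]
0.14 [0.49812901 0.24388506] [0.50162945 0.27492328] [0.47418335 0.24730159] top [0.46627293 0.26342   ] S [0.42977443 0.30628877]
0.15 [0.49270232 0.24546878] [0.49603729 0.27503979] [0.46988859 0.24872381] top [0.46606507 0.26163424] S [0.43915418 0.29710664]
0.16 [0.48727562 0.2470525 ] [0.49044512 0.2751563 ] [0.46559384 0.25014603] top [0.46585721 0.25984847] S [0.44853394 0.28792451]
0.17 [0.48184892 0.24863623] [0.48485295 0.2752728 ] [0.46129908 0.25156824] top [0.46564935 0.2580627 ] S [0.45791369 0.27874238]
0.184 [0.47425155 0.25085344] [0.47702392 0.27543591] [0.45528642 0.25355935] top [0.46535835 0.25556262] S [
[... 167 characters left out ...]
[24, 255, 135] [297] [341]
210 [24, 255, 124] [295] [342]
214 [25, 255, 144] [294] [344]
218 [25, 255, 107] [295] [344]
222 [24, 255, 108] [295] [342]
226 [25, 255, 106] [296] [342]
230 [25, 255, 105] [296] [342]
234 [25, 255, 106] [296] [342]
238 [23, 255, 107] [296] [342]
242 [25, 255, 127] [295] [342]
246 [25, 255, 149] [295] [342]
250 [24, 255, 146] [295] [341]
254 [25, 255, 144] [295] [341]
258 [25, 255, 149] [295] [340]
262 [25, 255, 149] [295] [340]
266 [25, 255, 145] [295] [340]
270 [25, 253, 150] [295] [340]
274 [25, 255, 144] [295] [339]
278 [115, 16, 96] [] []
t 2.85 pos [0.4691 0.264  0.1762] xang 83.04 zaxis [ 0.006 -0.014 -1.   ] F [ 0.19  0.18 -0.21] M [0.02 0.01 0.  ] w 0.003
```

View pics/s3.png

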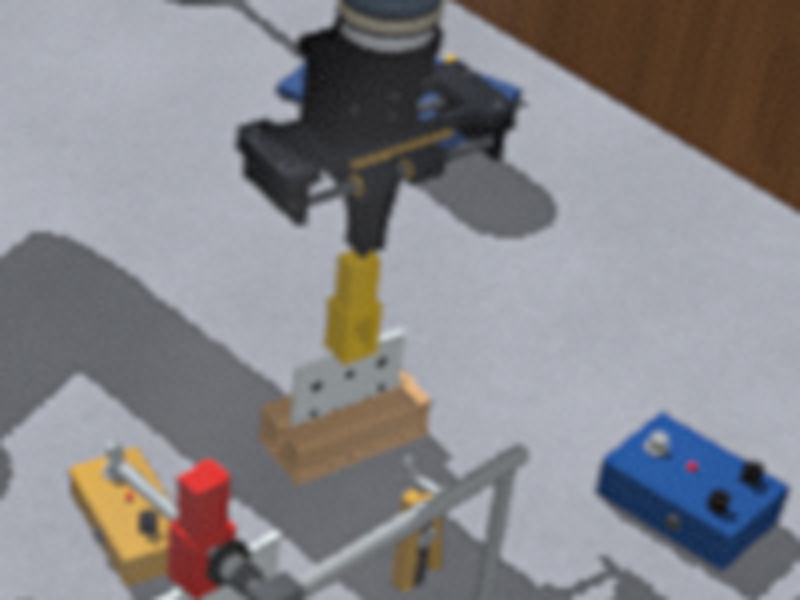

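Run:
```python
from h import *
c,S,T=[pickle.load(open(f"{n}3.pkl","rb")) for n in("wrist","scene","top")]
for z in(.154,.165,.176,.185,.195):
    p=[.469,.264,z];print(z,*[np.round(proj(k,p),1) for k in(c,S,T)])
print(tri(c,(320,249),S,(371,152.5)))
print("robot base in S",proj(S,[0,0,0]),proj(T,[0,0,0]))
print("rail capos? table corners", [plane(T,*p,0)[:2] for p in[(88,125),(551,123)]],[plane(S,*p,0)[:2] for p in[(551,191),(345,65)]])
h=cv2.cvtColor(c["pixels"],cv2.COLOR_RGB2HSV)
for r in range(236,276,4):print(r,h[r,290:350:3,2].tolist())
```

```text
0.154 [318.  234.2] [369.1 161.2] [234.5 218.4]
0.165 [317.7 241.4] [369.4 158.3] [233.8 218.3]
0.176 [317.4 249.3] [369.6 155.3] [233.2 218.3]
0.185 [317.1 256.5] [369.9 152.9] [232.6 218.2]
0.195 [316.8 265.2] [370.2 150.2] [232.  218.1]
(array([0.46693906, 0.26761448, 0.18316816]), np.float64(0.004126053322708285))
robot base in S (np.float64(223.19863964555526), np.float64(156.03509348268392)) (np.float64(321.67561651078796), np.float64(360.39635557008074))
rail capos? table corners [array([0.79597338, 0.79514094]), array([ 0.79573449, -0.80238311])] [array([0.80031078, 0.77956214]), array([-0.27133299,  0.7726177 ])]
236 [106, 129, 152, 152, 151, 150, 149, 145, 141, 145, 146, 142, 143, 146, 145, 141, 138, 126, 102, 105]
240 [98, 129, 148, 147, 151, 150, 145, 148, 150, 147, 149, 146, 151, 147, 146, 150, 148, 122, 99, 102]
244 [98, 125, 149, 137, 138, 151, 147, 148, 150, 149, 151, 152, 151, 151, 150, 142, 139, 105, 101, 102]
248 [98, 128, 95, 12, 11, 79, 91, 87, 131, 148, 147, 147, 99, 86, 89, 43, 12, 27, 97, 103]
252 [98, 120, 68, 14, 12, 19, 24, 22, 125, 147, 147, 145, 61, 20, 15, 10, 15, 24, 149, 169]
256 [102, 119, 45, 12, 20, 19, 20, 22, 120, 148, 151, 146, 59, 22, 20, 21, 14, 25, 117, 165]
260 [104, 100, 20, 11, 10, 21, 16, 20, 118, 149, 148, 146, 59, 20, 25, 14, 20, 14, 93, 160]
264 [106, 80, 23, 17, 19, 21, 24, 25, 116, 145, 148, 144, 53, 21, 21, 27, 10, 22, 59, 155]
268 [80, 33, 20, 26, 21, 21, 24, 12, 94, 119, 123, 121, 39, 21, 25, 18, 23, 12, 0, 102]
272 [22, 13, 23, 23, 15, 20, 28, 27, 82, 95, 95, 94, 37, 20, 24, 21, 20, 25, 13, 19]
```

Closing went through without contact. Both views put the visible tips near z≈0.185 with the TCP reported at 0.176, so they sat just above the grip. I'll open, go about 34 mm lower, and judge by the opening.

>>> carry_out([
  [[0, 0, 0], 0, 0.35],
  [[0, 0, 0], 0, 0.35],
  [[0, 0, 0], 0, 0.35],
  [[0, 0, 0], 0, 0.35],
  [[0, 0, 0], 0, 0.35],
  [[-0.1, 0, -1.2], 0, 0.35],
  [[0, 0, -1.2], 0, 0.35],
  [[0, 0, -0.9], 0, 0.35],
  [[0, 0, 0], 0, 0.35],
])

```text
time: 3.85
position: [0.4675, 0.2639, 0.1404]
tool_rot: [0.749, 0.663, -0.003, 0.007]
ft_force: [-0.4, -0.5, 0.6]
grip_width: 0.0555
```

Run:
```python
from h import *
o,r=snap(["wrist","scene"],"4")
h=cv2.cvtColor(r["wrist"]["pixels"],cv2.COLOR_RGB2HSV)
for rr in range(210,300,6):
    row=[x for x in range(250,390) if h[rr,x,1]>150 and 18<h[rr,x,0]<34]
    dark=[x for x in range(180,460) if h[rr,x,2]<50]
    print(rr,row[:1],row[-1:],len(row),[d for d in dark if d<319][-1:],[d for d in dark if d>319][:1])
a=cv2.imread("pics/wrist4.png")[130:350,180:480];b=cv2.imread("pics/scene4.png")[100:220,320:430]
b=cv2.resize(b,None,fx=3.3,fy=3.3,interpolation=cv2.INTER_CUBIC);a=cv2.resize(a,(int(300*b.shape[0]/220),b.shape[0]))
o=np.hstack([a,b]);s=min(1,800/o.shape[1]);cv2.imwrite("pics/v4.png",cv2.resize(o,None,fx=s,fy=s))
```

```text
t 3.85 pos [0.4675 0.2639 0.1404] xang 83.04 zaxis [ 0.006 -0.014 -1.   ] F [-0.44 -0.45  0.6 ] M [0.08 0.02 0.05] w 0.0555
210 [294] [341] 48 [] []
216 [293] [342] 50 [] []
222 [291] [343] 53 [] []
228 [289] [346] 58 [] []
234 [290] [345] 56 [] []
240 [290] [345] 56 [] []
246 [290] [344] 55 [254] []
252 [290] [344] 55 [265] [374]
258 [290] [344] 55 [265] [373]
264 [289] [343] 55 [265] [373]
270 [287] [343] 57 [266] [373]
276 [287] [343] 57 [266] [373]
282 [288] [343] 56 [266] [373]
288 [288] [343] 56 [264] [375]
294 [288] [343] 56 [262] [377]
```

View pics/v4.png

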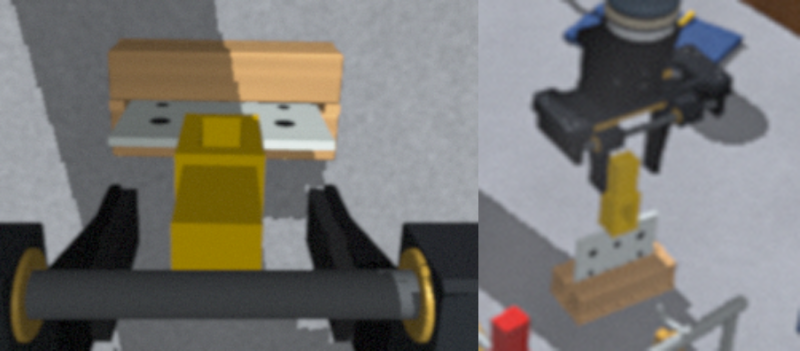

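Now the fingers straddle the grip, with tips about 28 mm below its top. Closing again.

>>> carry_out([
  [[0, 0, -0.2], 0, 1],
  [[0, 0, 0], 0, 1],
  [[0, 0, 0], 0, 1],
  [[0, 0, 0], 0, 1],
  [[0, 0, 0], 0, 1],
  [[0, 0, 0], 0, 1],
], squeeze=25)

```text
time: 4.55
position: [0.4694, 0.2646, 0.1407]
tool_rot: [0.749, 0.663, -0.0, 0.008]
ft_force: [-0.9, -0.1, -1.0]
grip_width: 0.0259
```

>>> carry_out([
  [[0, 0, 1], 0, 1],
  [[0, 0, 2], 0, 1],
  [[0, 0, 2.5], 0, 1],
  [[0, 0, 3], 0, 1],
  [[0, 0, 3], 0, 1],
  [[0, 0, 1], 0, 1],
  [[0, 0, 0], 0, 1],
], squeeze=25)

```text
time: 5.25
position: [0.4685, 0.264, 0.2719]
tool_rot: [0.749, 0.663, -0.0, 0.008]
ft_force: [1.0, -0.1, -1.5]
grip_width: 0.0261
```

Run:
```python
from h import *
o,r=snap(["wrist","scene","top"],"5")
a=r["wrist"]["pixels"];b=r["scene"]["pixels"][80:330,200:440]
b=cv2.resize(b,None,fx=1.6,fy=1.6,interpolation=cv2.INTER_CUBIC);a=cv2.resize(a,(416,260));a=cv2.copyMakeBorder(a,0,140,0,0,cv2.BORDER_CONSTANT)
cv2.imwrite("pics/v5.png",np.hstack([a,b])[:,:,::-1])
c=r["wrist"]
for k,s in(("yellow",r["scene"]),("red",r["scene"])):
    print(k,[b for b in blobs(s,k,150)[1]],[b for b in blobs(r["top"],k,140)[1]])
```

```text
t 5.25 pos [0.4685 0.264  0.2719] xang 83.04 zaxis [ 0.011 -0.013 -1.   ] F [ 0.99 -0.14 -1.55] M [ 0.02 -0.02 -0.03] w 0.0261
yellow [(array([388.3, 107.7]), [384, 104, 9, 8, 18]), (array([372.6, 130.8]), [365, 114, 14, 31, 272]), (array([301.8, 209.8]), [298, 206, 8, 10, 39])] [(array([125.9, 321.1]), [108, 315, 38, 13, 60])]
red [(array([329.5, 220.9]), [322, 205, 16, 34, 320])] [(array([325.7, 160.8]), [321, 155, 11, 13, 111])]
```

View pics/v5.png

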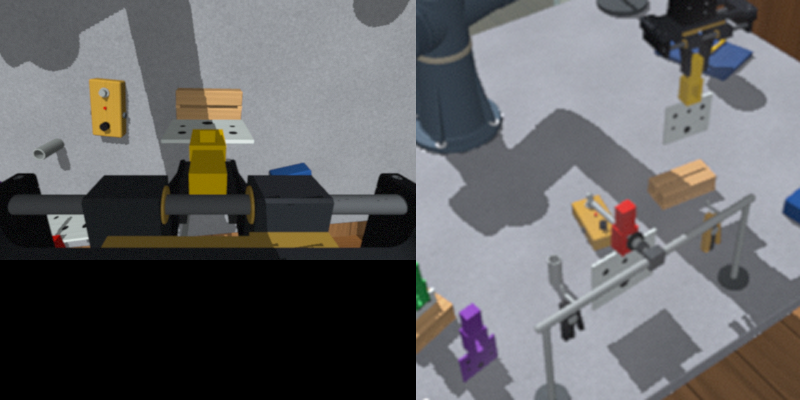

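Lifted (opening 26.1 mm). Next I fit the hook arm's line for the insertion.

Run:
```python
from h import *
S,T=[pickle.load(open(f"{n}5.pkl","rb")) for n in("scene","top")]
g=np.mean([cv2.cvtColor(pickle.load(open(f"top{i}.pkl","rb"))["pixels"],cv2.COLOR_RGB2GRAY) for i in(0,3,5)],0)
for r in range(168,196,2):print(r,g[r,319:337].astype(int).tolist())
print("bar")
for c in(262,280,300,312,340,360,380,390):
    print(c,g[132:150,c].astype(int).tolist())
gs=np.mean([cv2.cvtColor(pickle.load(open(f"scene{i}.pkl","rb"))["pixels"],cv2.COLOR_RGB2GRAY) for i in(0,3,5)],0)
print("S");
for r in range(198,216):print(r,gs[r,302:326].astype(int).tolist())
for p in[(325.8,157),(325.8,158),(325.8,159)]:print("redtopT",plane(T,*p,.25))
print("redtopS",plane(S,330.7,208.7,.25), tri(T,(325.8,158),S,(330.7,208.7)))
print("tip",tri(T,(327.6,191.5),S,(308.8,203.8)))
```

```text
168 [167, 166, 152, 128, 129, 129, 135, 170, 164, 144, 157, 154, 155, 165, 163, 164, 165, 165]
170 [160, 161, 159, 160, 160, 153, 143, 170, 165, 137, 161, 161, 158, 157, 161, 159, 160, 159]
172 [158, 157, 159, 159, 163, 159, 139, 168, 169, 146, 158, 157, 158, 159, 163, 162, 161, 160]
174 [160, 160, 159, 160, 161, 156, 126, 167, 172, 147, 157, 157, 161, 162, 161, 165, 163, 160]
176 [159, 159, 158, 156, 158, 156, 143, 165, 173, 148, 157, 159, 159, 158, 158, 158, 162, 160]
178 [158, 159, 157, 158, 157, 156, 136, 164, 174, 147, 132, 161, 160, 159, 162, 158, 161, 159]
180 [160, 162, 159, 161, 160, 159, 158, 159, 175, 152, 137, 160, 161, 161, 161, 163, 160, 159]
182 [157, 157, 158, 159, 160, 157, 155, 156, 175, 153, 133, 158, 159, 158, 158, 158, 161, 161]
184 [162, 162, 160, 162, 161, 161, 159, 163, 174, 156, 131, 162, 164, 162, 161, 161, 161, 159]
186 [161, 162, 159, 161, 159, 160, 156, 148, 171, 160, 135, 162, 163, 164, 161, 161, 161, 162]
188 [159, 159, 158, 161, 162, 161, 156, 136, 147, 108, 142, 163, 159, 161, 162, 159, 160, 161]
190 [160, 161, 158, 161, 162, 163, 159, 122, 120, 124, 
[... 2883 characters left out ...]
175, 175, 177, 177, 175, 155, 139, 151, 153, 145, 153, 172, 186, 184, 172, 159, 161, 152, 117, 80]
214 [167, 177, 178, 175, 176, 175, 176, 176, 172, 144, 124, 149, 165, 155, 145, 151, 170, 186, 191, 178, 163, 149, 114, 81]
215 [150, 170, 177, 178, 176, 175, 175, 174, 172, 151, 141, 158, 172, 170, 157, 144, 149, 169, 189, 192, 175, 147, 110, 78]
redtopT [ 0.64056687 -0.01294142  0.25      ]
redtopT [ 0.63767845 -0.01291761  0.25      ]
redtopT [ 0.634791   -0.01289381  0.25      ]
redtopS [ 0.64044663 -0.01483862  0.25      ] (array([ 0.6381354 , -0.01299107,  0.24712127]), np.float64(7.6641406258821e-07))
tip (array([ 0.54732926, -0.01673963,  0.1954842 ]), np.float64(0.0050138922798974505))
```

Run:
```python
from h import *
T=pickle.load(open("top5.pkl","rb"))
for p,z in[((326.55,170),.197),((326.7,175),.197),((327.4,182),.197),((327.45,187),.197),((327.5,192),.21),((327.5,193.3),.21),((312,139.6),.2),((340,138.3),.2),((380,136.6),.2),((300,140),.2)]:print(p,plane(T,*p,z))
print([plane(T,x,y,.2) for x,y in((268.5,0),(0,0))][:0])
```

```text
(326.55, 170) [ 0.61004065 -0.01620014  0.197     ]
(326.7, 175) [ 0.59506314 -0.01652105  0.197     ]
(327.4, 182) [ 0.57412774 -0.01842548  0.197     ]
(327.45, 187) [ 0.55921183 -0.01844699  0.197     ]
(327.5, 192) [ 0.5432652  -0.01809649  0.21      ]
(327.5, 193.3) [ 0.53943621 -0.01806384  0.21      ]
(312, 139.6) [0.70124439 0.02654366 0.2       ]
(340, 138.3) [ 0.70475999 -0.05710092  0.2       ]
(380, 136.6) [ 0.70931818 -0.17686754  0.2       ]
(300, 140) [0.70021419 0.06233974 0.2       ]
[]
```

>>> carry_out([
  [[0.2, -3, -0.3], 1, 1],
  [[0.3, -4, -0.6], 1.2, 1],
  [[0.3, -4, -0.6], 1.2, 1],
  [[0.3, -4, -0.6], 1.2, 1],
  [[0.3, -4, -0.6], 1.2, 1],
  [[0.3, -4, -0.6], 1.2, 1],
  [[0.3, -3, -0.5], 1.2, 1],
  [[0.3, -1.5, -0.3], 0.8, 1],
  [[0, 0, 0], 0, 1],
  [[0, 0, 0], 0, 1],
])

```text
time: 6.4
position: [0.4793, -0.0198, 0.2103]
tool_rot: [0.691, 0.722, -0.012, -0.006]
ft_force: [0.2, 1.1, -1.5]
grip_width: 0.0257
```

Run:
```python
from h import *
snap([],"")
```

```text
t 6.4 pos [ 0.4793 -0.0198  0.2103] xang 92.54 zaxis [-0.025 -0.01  -1.   ] F [ 0.18  1.06 -1.45] M [0.03 0.01 0.04] w 0.0257
```

>>> carry_out([
  [[0.5, -0.1, 1.4], -0.3, 1],
  [[0.2, 0, 0], 0, 1],
  [[0, 0, 0], 0, 1],
])

```text
time: 6.7
position: [0.4841, -0.0173, 0.2225]
tool_rot: [0.692, 0.721, -0.013, -0.009]
ft_force: [0.3, 0.8, -2.0]
grip_width: 0.0259
```

Run:
```python
from h import *
o,r=snap(["scene","top","wrist"],"6")
for k in("yellow","red"):
    print(k,[b for b in blobs(r["scene"],k,150)[1]])
b=r["scene"]["pixels"][130:260,240:400];b=cv2.resize(b,None,fx=4.6,fy=4.6,interpolation=cv2.INTER_CUBIC)
cv2.imwrite("pics/v6.png",b[:,:,::-1])
```

```text
t 6.7 pos [ 0.4841 -0.0173  0.2225] xang 92.36 zaxis [-0.03  -0.007 -1.   ] F [ 0.32  0.79 -1.99] M [0.04 0.02 0.01] w 0.0259
yellow [(array([384.8, 111. ]), [377, 105, 16, 14, 27]), (array([294.1, 184.5]), [286, 168, 15, 32, 353]), (array([306. , 215.5]), [303, 212, 7, 10, 28])]
red [(array([329.6, 221.5]), [322, 206, 17, 33, 329])]
```

View pics/v6.png

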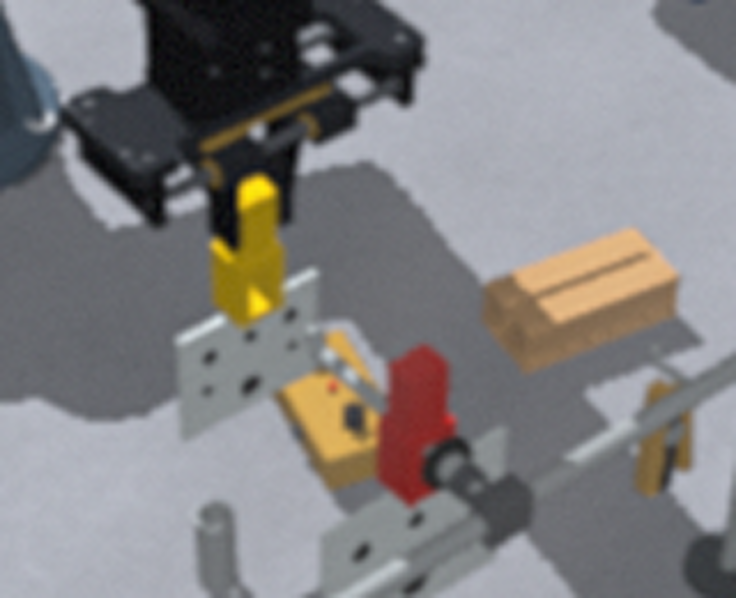

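Run:
```python
from h import *
S=pickle.load(open("scene6.pkl","rb"))
for z in(.255,.26,.265,.27,.275,.28):print(z,plane(S,295.9,170.4,z))
for z in(.245,.25,.255):print("red",z,plane(S,331.9,208.5,z))
# eye opening seen at hub +x face: hub top centre etc
for n,q in{"platebotL":(183,438),"plateTL":(178,343),"plateTR":(317,270)}.items():
    print(n,[plane(S,240+q[0]/4.6,130+q[1]/4.6,z).round(4).tolist() for z in((.1,.11) if "bot" in n else(.18,.19,.2))])
for x in(.484,):
  for z in(.25,.265,.28):print(z,np.round(proj(S,[.484,-.018,z]),1))
```

```text
0.255 [ 0.47752636 -0.00426008  0.255     ]
0.26 [ 0.48259623 -0.00755562  0.26      ]
0.265 [ 0.48766609 -0.01085117  0.265     ]
0.27 [ 0.49273596 -0.01414671  0.27      ]
0.275 [ 0.49780582 -0.01744226  0.275     ]
0.28 [ 0.50287569 -0.0207378   0.28      ]
red 0.245 [ 0.63759432 -0.00886715  0.245     ]
red 0.25 [ 0.64160173 -0.0120928   0.25      ]
red 0.255 [ 0.64560914 -0.01531844  0.255     ]
platebotL [[0.489, -0.0715, 0.1], [0.4973, -0.0763, 0.11]]
plateTL [[0.4909, -0.0711, 0.18], [0.5, -0.0763, 0.19], [0.5091, -0.0816, 0.2]]
plateTR [[0.4869, 0.0297, 0.18], [0.4961, 0.0233, 0.19], [0.5052, 0.0169, 0.2]]
0.25 [293.  175.2]
0.265 [292.8 170.7]
0.28 [292.6 166.2]
```

>>> carry_out([
  [[0.8, -0.35, 0.2], 0, 1],
  [[0.8, 0.03, 0], 0, 1],
  [[0.8, 0.03, 0], 0, 1],
  [[0.5, 0, 0], 0, 1],
  [[0, 0, 0], 0, 1],
  [[0, 0, 0], 0, 1],
])

```text
time: 7.45
position: [0.5159, -0.0203, 0.224]
tool_rot: [0.692, 0.722, -0.013, -0.009]
ft_force: [0.0, 0.2, -1.3]
grip_width: 0.0256
```

Run:
```python
from h import *
snap([],"")
```

```text
t 7.45 pos [ 0.5159 -0.0203  0.224 ] xang 92.39 zaxis [-0.031 -0.007 -1.   ] F [ 0.03  0.17 -1.31] M [ 0.04 -0.04  0.02] w 0.0256
```

>>> carry_out([
  [[0.5, 0.02, 0], 0, 1],
  [[0.5, 0.02, 0], 0, 1],
  [[0.5, 0.02, 0], 0, 1],
  [[0.5, 0.02, 0], 0, 1],
  [[0, 0, 0], 0, 1],
])

```text
time: 7.95
position: [0.5373, -0.0194, 0.2239]
tool_rot: [0.692, 0.721, -0.013, -0.009]
ft_force: [-0.0, 0.7, -0.8]
grip_width: 0.0254
```

Run:
```python
from h import *
o,r=snap(["scene","top"],"7")
```

```text
t 7.95 pos [ 0.5373 -0.0194  0.2239] xang 92.37 zaxis [-0.031 -0.007 -0.999] F [-0.03  0.71 -0.85] M [ 0.04 -0.1   0.  ] w 0.0254
```

>>> carry_out([
  [[0.8, 0.03, 0], 0, 1],
  [[0.8, 0.03, 0], 0, 1],
  [[0.8, 0.03, 0], 0, 1],
  [[0.8, 0.03, 0], 0, 1],
  [[0.8, 0.03, 0], 0, 1],
  [[0.3, 0, 0], 0, 1],
  [[0, 0, 0], 0, 1],
  [[0, 0, -0.5], 0, 1],
  [[0, 0, -0.4], 0, 1],
  [[0, 0, 0], 0, 1],
])

```text
time: 9.05
position: [0.5827, -0.0175, 0.2135]
tool_rot: [0.692, 0.721, -0.014, -0.01]
ft_force: [0.0, 0.5, -1.6]
grip_width: 0.0259
```

Run:
```python
from h import *
snap([],"")
```

```text
t 9.05 pos [ 0.5827 -0.0175  0.2135] xang 92.38 zaxis [-0.034 -0.006 -0.999] F [ 0.    0.47 -1.6 ] M [ 0.04 -0.02 -0.02] w 0.0259
```

Free so far. Now lower in small steps until the force shows the rod taking weight.

>>> carry_out([
  [[0, 0, -0.2], 0, 1],
  [[0, 0, -0.1], 0, 1],
  [[0, 0, -0.1], 0, 1],
  [[0, 0, 0], 0, 1],
])

```text
time: 9.45
position: [0.5818, -0.0174, 0.209]
tool_rot: [0.692, 0.721, -0.014, -0.01]
ft_force: [0.3, -0.5, -1.2]
grip_width: 0.0258
```

>>> carry_out([
  [[0, 0, -0.1], 0, 1],
  [[0, 0, 0], 0, 1],
])

```text
time: 9.65
position: [0.5819, -0.0175, 0.2081]
tool_rot: [0.692, 0.721, -0.014, -0.01]
ft_force: [-0.7, -0.2, -0.9]
grip_width: 0.0259
```

>>> carry_out([
  [[0, 0, -0.1], 0, 1],
  [[0, 0, 0], 0, 1],
])

```text
time: 9.85
position: [0.5822, -0.0175, 0.2074]
tool_rot: [0.692, 0.721, -0.014, -0.01]
ft_force: [-1.0, 0.4, -2.1]
grip_width: 0.026
```

>>> carry_out([
  [[0, 0, -0.1], 0, 1],
  [[0, 0, 0], 0, 1],
])

```text
time: 10.05
position: [0.5823, -0.0175, 0.2074]
tool_rot: [0.692, 0.721, -0.014, -0.01]
ft_force: [0.1, 0.6, -1.0]
grip_width: 0.0259
```

>>> carry_out([
  [[0, 0, -0.1], 0, 1],
  [[0, 0, 0], 0, 1],
])

```text
time: 10.25
position: [0.5824, -0.0176, 0.2073]
tool_rot: [0.692, 0.721, -0.014, -0.009]
ft_force: [-1.4, -0.1, -0.4]
grip_width: 0.0258
```

>>> carry_out([
  [[0, 0, -0.1], 0, 1],
  [[0, 0, 0], 0, 1],
])

```text
time: 10.45
position: [0.5824, -0.0176, 0.2073]
tool_rot: [0.692, 0.721, -0.013, -0.009]
ft_force: [-1.5, 0.6, 0.7]
grip_width: 0.026
```

Contact at z≈0.2073, as predicted. Lift 1 mm and slide back.

>>> carry_out([
  [[0, 0, 0.1], 0, 1],
  [[0.4, 0.015, 0], 0, 1],
  [[0.4, 0.015, 0], 0, 1],
  [[0.4, 0.015, 0], 0, 1],
  [[0.4, 0.015, 0], 0, 1],
  [[0.4, 0.015, 0], 0, 1],
  [[0, 0, 0], 0, 1],
])

```text
time: 11.15
position: [0.6038, -0.0168, 0.2073]
tool_rot: [0.692, 0.722, -0.014, -0.01]
ft_force: [-0.9, -0.3, 1.5]
grip_width: 0.0255
```

>>> carry_out([
  [[0.3, 0.01, 0], 0, 1],
  [[0.3, 0.01, 0], 0, 1],
  [[0.3, 0.01, 0], 0, 1],
  [[0, 0, 0], 0, 1],
])

```text
time: 11.55
position: [0.6132, -0.0164, 0.2073]
tool_rot: [0.692, 0.722, -0.014, -0.01]
ft_force: [-1.1, 0.1, 1.4]
grip_width: 0.0262
```

Run:
```python
from h import *
o,r=snap(["scene","top"],"8")
for k in("red",):print(blobs(r["scene"],k,150)[1])
```

```text
t 11.55 pos [ 0.6132 -0.0164  0.2073] xang 92.38 zaxis [-0.034 -0.007 -0.999] F [-1.11  0.14  1.38] M [ 0.06  0.11 -0.02] w 0.0262
[(array([329.7, 220.8]), [323, 205, 16, 34, 334])]
```

>>> carry_out([
  [[0, 0, 0.1], 0, 1],
  [[0.2, 0.01, 0], 0, 1],
  [[0.2, 0.01, 0], 0, 1],
  [[0.2, 0.01, 0], 0, 1],
  [[0, 0, 0], 0, 1],
])

```text
time: 12.15
position: [0.6177, -0.016, 0.2074]
tool_rot: [0.692, 0.721, -0.016, -0.012]
ft_force: [-1.4, -0.7, 0.1]
grip_width: 0.0259
```

>>> carry_out([
  [[0.2, 0.01, 0], 0, 1],
  [[0.2, 0.01, 0], 0, 1],
  [[0.2, 0.01, 0], 0, 1],
  [[0, 0, 0], 0, 1],
])

```text
time: 12.55
position: [0.6212, -0.0158, 0.2074]
tool_rot: [0.692, 0.722, -0.018, -0.014]
ft_force: [-1.9, -0.7, 0.9]
grip_width: 0.0258
```

Run:
```python
from h import *
o,r=snap(["scene","top"],"9")
print(o["q"].round(3),o["moment"].round(2))
for i in("8","9"):
    print(blobs(pickle.load(open(f"scene{i}.pkl","rb")),"red",150)[1])
```

```text
t 12.55 pos [ 0.6212 -0.0158  0.2074] xang 92.41 zaxis [-0.046 -0.007 -0.999] F [-1.87 -0.73  0.94] M [-0.03  0.29 -0.02] w 0.0258
[-0.197  0.541  1.402 -0.017  1.242 -1.804] [-0.03  0.29 -0.02]
[(array([329.7, 220.8]), [323, 205, 16, 34, 334])]
[(array([331.5, 222.4]), [325, 207, 16, 34, 324])]
```

>>> carry_out([
  [[0.2, 0.01, 0], 0, 1],
  [[0.2, 0.01, 0], 0, 1],
  [[0, 0, 0], 0, 1],
])

```text
time: 12.95
position: [0.6214, -0.0159, 0.2075]
tool_rot: [0.692, 0.722, -0.022, -0.017]
ft_force: [-2.4, 0.6, 0.8]
grip_width: 0.0261
```

Run:
```python
from h import *
o,r=snap(["scene"],"10")
print(blobs(pickle.load(open(f"scene10.pkl","rb")),"red",150)[1])
```

```text
t 12.95 pos [ 0.6214 -0.0159  0.2075] xang 92.43 zaxis [-0.055 -0.008 -0.998] F [-2.41  0.59  0.8 ] M [-0.02  0.35  0.02] w 0.0261
[(array([331.5, 222.5]), [325, 207, 16, 34, 322])]
```

>>> carry_out([
  [[0.4, 0.01, 0], 0, 1],
])

```text
time: 13.1
position: [0.6225, -0.0158, 0.2075]
tool_rot: [0.692, 0.722, -0.024, -0.02]
ft_force: [-11.1, -1.2, 6.7]
grip_width: 0.0256
```

>>> carry_out([
  [[0.5, 0.02, 0], 0, 1],
])

```text
time: 13.2
position: [0.6236, -0.0158, 0.2076]
tool_rot: [0.691, 0.722, -0.028, -0.023]
ft_force: [-11.1, -1.6, 8.0]
grip_width: 0.0258
```

Run:
```python
from h import *
o,r=snap(["scene"],"11")
print(blobs(r["scene"],"red",150)[1])
```

```text
t 13.2 pos [ 0.6236 -0.0158  0.2076] xang 92.47 zaxis [-0.072 -0.008 -0.997] F [-11.07  -1.6    8.01] M [-0.29  2.22 -0.01] w 0.0258
[(array([331.7, 222.6]), [325, 207, 16, 34, 329])]
```

>>> carry_out([
  [[0, 0, 0.05], 0, 1],
])

```text
time: 13.35
position: [0.623, -0.0158, 0.2078]
tool_rot: [0.691, 0.722, -0.029, -0.024]
ft_force: [-2.7, 0.5, -1.1]
grip_width: 0.0258
```

>>> carry_out([
  [[0.15, 0, 0.05], 0, 1],
])

```text
time: 13.45
position: [0.623, -0.0158, 0.2078]
tool_rot: [0.691, 0.722, -0.03, -0.025]
ft_force: [-6.1, -1.2, 1.0]
grip_width: 0.0256
```

>>> carry_out([
  [[0.15, 0, 0], 0, 1],
])

```text
time: 13.55
position: [0.623, -0.0158, 0.2077]
tool_rot: [0.691, 0.721, -0.031, -0.027]
ft_force: [-6.1, -1.1, 5.6]
grip_width: 0.0258
```

Run:
```python
from h import *
o,r=snap(["scene"],"12")
print(blobs(r["scene"],"red",150)[1])
```

```text
t 13.55 pos [ 0.623  -0.0158  0.2077] xang 92.47 zaxis [-0.082 -0.008 -0.997] F [-6.09 -1.14  5.64] M [-0.09  1.37 -0.02] w 0.0258
[(array([331.5, 222.4]), [325, 207, 16, 34, 323])]
```

>>> carry_out([
  [[-0.05, 0, 0], 0, 1],
  [[0, 0, 0], 0, 1],
])

```text
time: 13.8
position: [0.6229, -0.0158, 0.2078]
tool_rot: [0.691, 0.721, -0.031, -0.027]
ft_force: [-3.5, -0.1, 2.0]
grip_width: 0.026
```

>>> carry_out([
  [[0, 0, 0], 0, 0.7],
  [[0, 0, 0], 0, 0.35],
  [[0, 0, 0], 0, 0.2],
  [[0, 0, 0], 0, 0.1],
  [[0, 0, 0], 0, 0],
])

```text
time: 14.3
position: [0.6285, -0.0157, 0.208]
tool_rot: [0.692, 0.722, -0.027, -0.022]
ft_force: [0.5, -0.2, -0.3]
grip_width: 0.0503
```

Run:
```python
from h import *
o,r=snap(["scene","top","wrist"],"13")
for i in (0,12,13):
    s=pickle.load(open(f"scene{i}.pkl","rb"));print(i,blobs(s,"red",150)[1],blobs(s,"yellow",150)[1])
```

```text
t 14.3 pos [ 0.6285 -0.0157  0.208 ] xang 92.44 zaxis [-0.069 -0.008 -0.998] F [ 0.46 -0.24 -0.3 ] M [-0.01 -0.04 -0.03] w 0.0503
0 [(array([329.5, 221.1]), [322, 205, 16, 34, 305])] [(array([384.6, 111.2]), [377, 105, 16, 14, 26]), (array([368.4, 166.6]), [362, 153, 13, 27, 261]), (array([302. , 210.1]), [298, 206, 10, 10, 43])]
12 [(array([331.5, 222.4]), [325, 207, 16, 34, 323])] [(array([384.8, 111. ]), [377, 105, 16, 14, 27]), (array([319.5, 224.2]), [311, 216, 15, 18, 118])]
13 [(array([331.6, 221.8]), [325, 206, 16, 35, 328])] [(array([384.5, 111.3]), [376, 105, 17, 14, 28]), (array([302.6, 214.2]), [299, 209, 8, 11, 22]), (array([320.4, 224.5]), [312, 212, 14, 22, 92])]
```

>>> carry_out([
  [[-0.3, 0, 0], 0, 0],
  [[0, 0, 0], 0, 0],
  [[0, 0, 1], 0, 0],
  [[0, 0, 2], 0, 0],
  [[0, 0, 3], 0, 0],
  [[0, 0, 3], 0, 0],
  [[0, 0, 2], 0, 0],
  [[0, 0, 0], 0, 0],
])

```text
time: 15.25
position: [0.6237, -0.0155, 0.3245]
tool_rot: [0.692, 0.722, -0.027, -0.022]
ft_force: [0.0, 0.6, 0.7]
grip_width: 0.0868
```

Run:
```python
from h import *
o,r=snap(["scene","top"],"14")
s=r["scene"];print(blobs(s,"red",150)[1],blobs(s,"yellow",150)[1])
T=r["top"];print(blobs(T,"red",140)[1],blobs(T,"yellow",140)[1])
```

```text
t 15.25 pos [ 0.6237 -0.0155  0.3245] xang 92.44 zaxis [-0.07  -0.008 -0.998] F [0.02 0.64 0.73] M [ 0.05 -0.02 -0.03] w 0.0868
[(array([331.4, 222. ]), [325, 207, 16, 34, 321])] [(array([384.5, 111.3]), [376, 105, 17, 14, 28]), (array([322.3, 215. ]), [315, 200, 17, 34, 234]), (array([302.7, 210.7]), [299, 206, 11, 12, 54])]
[(array([325.8, 158.8]), [321, 158, 10, 3, 17])] [(array([326.6, 168. ]), [321, 163, 11, 11, 99]), (array([126.2, 321.1]), [108, 315, 38, 13, 59])]
```

Yellow hangs against red: its blob is 17×34 px, like red's, and adjacent. Now to green.

>>> carry_out([
  [[-1.5, -3, 0], 1.3, 0],
  [[-1.5, -3, 0], 1.3, 0],
  [[-1.5, -3, 0], 1.3, 0],
  [[-1.5, -3, 0], 1.3, 0],
  [[-1.6, -3, 0], 1.3, 0],
  [[-1.6, -3, 0], 1.3, 0],
  [[-1.6, -3, 0], 1.3, 0],
  [[-1.6, -3, 0], 1.3, 0],
  [[-1.6, -3, 0], 1.3, 0],
  [[-1.2, -1.2, 0], 0.9, 0],
])

```text
time: 16.35
position: [0.4556, -0.2992, 0.3018]
tool_rot: [0.601, 0.798, -0.034, -0.038]
ft_force: [1.1, 0.5, 1.0]
grip_width: 0.0871
```

>>> carry_out([
  [[0, 0, 0], 0, 0],
  [[0, 0, 0], 0, 0],
])

```text
time: 16.55
position: [0.4529, -0.2995, 0.2986]
tool_rot: [0.603, 0.796, -0.034, -0.042]
ft_force: [0.2, 0.1, -0.1]
grip_width: 0.0872
```

Run:
```python
from h import *
o,r=snap(["wrist","scene","top"],"15")
c=r["wrist"];S=pickle.load(open("scene0.pkl","rb"))
h=cv2.cvtColor(c["pixels"],cv2.COLOR_RGB2HSV)
bb=max(blobs(c,"green",150,20)[1],key=lambda b:b[1][4]);print(bb,c["eye"])
x0,y0,w,hh,_=bb[1]
for rr in range(y0,y0+hh,3):
    row=[x for x in range(x0-5,x0+w+5) if h[rr,x,1]>150 and 50<=h[rr,x,0]<=75]
    m=(row[0]+row[-1])//2 if row else 0
    print(rr,row[:1],row[-1:],h[rr,m].tolist())
hs=cv2.cvtColor(S["pixels"],cv2.COLOR_RGB2HSV)
print("scene0 green")
for rr in range(241,276,2):
    row=[x for x in range(185,212) if hs[rr,x,1]>120 and 45<=hs[rr,x,0]<=80];print(rr,row[:1],row[-1:],[hs[rr,x,2] for x in row])
```

```text
t 16.55 pos [ 0.4529 -0.2995  0.2986] xang 105.67 zaxis [-0.108 -0.004 -0.994] F [ 0.17  0.1  -0.13] M [ 0.06 -0.06  0.02] w 0.0872
(array([303.7, 205.4]), [290, 188, 29, 36, 948]) [ 0.39172868 -0.32103235  0.48540774]
188 [293] [315] [69, 202, 140]
191 [292] [316] [70, 214, 130]
194 [290] [317] [69, 191, 144]
197 [290] [316] [67, 190, 118]
200 [291] [317] [69, 204, 104]
203 [291] [317] [69, 208, 113]
206 [291] [317] [69, 207, 143]
209 [291] [317] [70, 202, 143]
212 [291] [317] [69, 203, 143]
215 [291] [318] [69, 203, 143]
218 [291] [316] [69, 198, 143]
221 [291] [316] [68, 208, 141]
scene0 green
241 [] [] []
243 [194] [198] [np.uint8(212), np.uint8(213), np.uint8(214), np.uint8(212), np.uint8(208)]
245 [191] [200] [np.uint8(205), np.uint8(212), np.uint8(213), np.uint8(214), np.uint8(212), np.uint8(214), np.uint8(214), np.uint8(208), np.uint8(190), np.uint8(156)]
247 [189] [200] [np.uint8(186), np.uint8(206), np.uint8(216), np.uint8(214), np.uint8(216), np.uint8(215), np.uint8(213), np.uint8(201), np.uint8(169), np.uint8(127), np.uint8(97), np.uint8(83)]
249 [190] [201] [np.uint8(125
[... 1722 characters left out ...]
), np.uint8(106), np.uint8(149), np.uint8(143), np.uint8(110), np.uint8(96), np.uint8(98), np.uint8(93), np.uint8(89), np.uint8(90)]
267 [193] [207] [np.uint8(99), np.uint8(92), np.uint8(95), np.uint8(95), np.uint8(93), np.uint8(88), np.uint8(90), np.uint8(118), np.uint8(140), np.uint8(130), np.uint8(105), np.uint8(99), np.uint8(96), np.uint8(90), np.uint8(81)]
269 [194] [205] [np.uint8(99), np.uint8(94), np.uint8(94), np.uint8(96), np.uint8(93), np.uint8(85), np.uint8(105), np.uint8(168), np.uint8(195), np.uint8(159), np.uint8(104), np.uint8(94)]
271 [197] [202] [np.uint8(93), np.uint8(96), np.uint8(87), np.uint8(91), np.uint8(113), np.uint8(120)]
273 [200] [200] [np.uint8(92)]
275 [] [] []
```

Run:
```python
from h import *
c=pickle.load(open("wrist15.pkl","rb"));S=pickle.load(open("scene0.pkl","rb"))
print(tri(c,(304,213.3),S,(195.2,246.5)))
for z in(.15,.159,.165):print(z,plane(c,304,213.3,z),plane(S,195.2,246.5,z),plane(c,291.5,222,z),plane(c,317,222,z))
z=R.from_quat(c["rotation"]).as_matrix();print(z.round(3))
```

```text
(array([ 0.46859576, -0.30634276,  0.15088402]), np.float64(0.00031721566793620274))
0.15 [ 0.46882948 -0.30614729  0.15      ] [ 0.46777933 -0.30628525  0.15      ] [ 0.48087583 -0.31594374  0.15      ] [ 0.47406683 -0.29110622  0.15      ]
0.159 [ 0.46676063 -0.3065467   0.159     ] [ 0.47593358 -0.30848839  0.159     ] [ 0.47848375 -0.31608028  0.159     ] [ 0.47185745 -0.29190923  0.159     ]
0.165 [ 0.4653814  -0.30681298  0.165     ] [ 0.48136975 -0.30995715  0.165     ] [ 0.47688902 -0.31617131  0.165     ] [ 0.47038453 -0.29244457  0.165     ]
[[-0.271 -0.944 -0.191]
 [ 0.962 -0.26  -0.08 ]
 [ 0.026 -0.205  0.978]]
```

>>> carry_out([
  [[0.6, -0.3, -2], 0, 0],
  [[0.6, -0.3, -2.5], 0, 0],
  [[0, 0, -2.5], 0, 0],
  [[0, 0, -2.5], 0, 0],
  [[0, 0, -2], 0, 0],
  [[0, 0, -1.5], 0, 0],
  [[0, 0, 0], 0, 0],
  [[0, 0, 0], 0, 0],
])

```text
time: 17.5
position: [0.4738, -0.298, 0.1669]
tool_rot: [0.597, 0.801, -0.034, -0.037]
ft_force: [-0.3, 0.4, -0.3]
grip_width: 0.0868
```

Run:
```python
from h import *
o,r=snap(["wrist"],"16")
c=r["wrist"];h=cv2.cvtColor(c["pixels"],cv2.COLOR_RGB2HSV)
bb=max(blobs(c,"green",150,20)[1],key=lambda b:b[1][4]);print(bb)
x0,y0,w,hh,_=bb[1]
for rr in range(y0,y0+hh,4):
    row=[x for x in range(x0-5,x0+w+5) if h[rr,x,1]>150 and 50<=h[rr,x,0]<=75]
    m=(row[0]+row[-1])//2 if row else 0
    print(rr,row[:1],row[-1:],h[rr,m].tolist())
for z in (.151,.159):print(plane(c,x0+w/2,y0+hh,z))
```

```text
t 17.5 pos [ 0.4738 -0.298   0.1669] xang 106.57 zaxis [-0.099 -0.01  -0.995] F [-0.26  0.36 -0.3 ] M [ 0.06 -0.02  0.02] w 0.0868
(array([306.2, 216.2]), [284, 186, 45, 61, 2592])
186 [292] [324] [66, 179, 134]
190 [288] [326] [69, 215, 141]
194 [286] [328] [68, 205, 117]
198 [285] [327] [70, 222, 139]
202 [285] [327] [69, 196, 104]
206 [285] [328] [69, 222, 101]
210 [286] [328] [72, 250, 101]
214 [285] [328] [69, 200, 115]
218 [285] [328] [69, 216, 137]
222 [285] [328] [69, 198, 139]
226 [284] [328] [69, 204, 140]
230 [285] [328] [69, 204, 141]
234 [284] [326] [69, 205, 138]
238 [285] [327] [68, 194, 139]
242 [285] [327] [68, 195, 140]
246 [285] [303] [68, 172, 129]
[ 0.47986126 -0.30334402  0.151     ]
[ 0.47715959 -0.30398633  0.159     ]
```

Run:
```python
from h import *
c=pickle.load(open("wrist16.pkl","rb"));S=pickle.load(open("scene0.pkl","rb"));c0=pickle.load(open("wrist15.pkl","rb"))
for z in(.151,.155,.159):print(plane(c,306,230.5,z))
print(tri(c,(306,230.5),S,(195.2,246.5)),tri(c,(306,230.5),c0,(304,213.3)))
```

```text
[ 0.46971979 -0.30660446  0.151     ]
[ 0.46856947 -0.30686115  0.155     ]
[ 0.46741915 -0.30711784  0.159     ]
(array([ 0.46946558, -0.30669953,  0.15185879]), np.float64(8.073465576797209e-05)) (array([ 0.46526111, -0.30721596,  0.16606704]), np.float64(0.0007534920835082133))
```

>>> carry_out([
  [[-0.8, -0.9, 0], -0.8, 0],
  [[0, 0, -1.5], 0, 0.1],
  [[0, 0, -1.5], 0, 0.2],
  [[0, 0, -1.4], 0, 0.3],
  [[0, 0, 0], 0, 0.3],
  [[0, 0, 0], 0, 0.3],
])

```text
time: 18.15
position: [0.4676, -0.3134, 0.1291]
tool_rot: [0.604, 0.796, -0.035, -0.03]
ft_force: [-0.8, -0.9, -0.3]
grip_width: 0.0623
```

Run:
```python
from h import *
o,r=snap(["wrist"],"17")
c=r["wrist"];h=cv2.cvtColor(c["pixels"],cv2.COLOR_RGB2HSV)
for rr in range(200,300,8):
    row=[x for x in range(240,400) if h[rr,x,1]>150 and 50<=h[rr,x,0]<=75]
    dark=[x for x in range(180,460) if h[rr,x,2]<50]
    print(rr,row[:1],row[-1:],[d for d in dark if d<300][-1:],[d for d in dark if d>330][:1])
```

```text
t 18.15 pos [ 0.4676 -0.3134  0.1291] xang 105.62 zaxis [-0.089 -0.02  -0.996] F [-0.77 -0.88 -0.3 ] M [ 0.08 -0.02 -0.01] w 0.0623
200 [] [] [] []
208 [305] [346] [] []
216 [303] [350] [] []
224 [302] [351] [] []
232 [302] [352] [] []
240 [302] [352] [] []
248 [303] [394] [248] [390]
256 [303] [355] [258] [381]
264 [303] [399] [258] [380]
272 [304] [355] [259] [379]
280 [305] [355] [259] [379]
288 [305] [355] [257] [382]
296 [] [] [254] [384]
```

>>> carry_out([
  [[-0.2, 0.6, -0.5], 0, 0.35],
  [[0, 0, -0.6], 0, 0.35],
  [[0, 0, -0.3], 0, 0.35],
  [[0, 0, 0], 0, 0.35],
])

```text
time: 18.6
position: [0.4662, -0.3078, 0.1164]
tool_rot: [0.604, 0.796, -0.035, -0.027]
ft_force: [-0.1, -0.1, 0.4]
grip_width: 0.0568
```

Run:
```python
from h import *
o,r=snap(["wrist"],"18")
c=r["wrist"];h=cv2.cvtColor(c["pixels"],cv2.COLOR_RGB2HSV)
for rr in range(200,300,16):
    row=[x for x in range(260,370) if h[rr,x,1]>150 and 50<=h[rr,x,0]<=75]
    dark=[x for x in range(180,460) if h[rr,x,2]<50]
    print(rr,row[:1],row[-1:],[d for d in dark if d<300][-1:],[d for d in dark if d>340][:1])
```

```text
t 18.6 pos [ 0.4662 -0.3078  0.1164] xang 105.62 zaxis [-0.086 -0.023 -0.996] F [-0.08 -0.05  0.43] M [ 0.09 -0.06  0.02] w 0.0568
200 [] [] [] []
216 [295] [341] [] []
232 [291] [344] [] []
248 [292] [345] [254] [385]
264 [290] [345] [264] [375]
280 [290] [345] [264] [374]
296 [291] [345] [260] [378]
```

Centred: grip at columns 290–345, jaws at 264–374. Close, then lift.

>>> carry_out([
  [[0, 0, 0], 0, 1],
  [[0, 0, 0], 0, 1],
  [[0, 0, 0], 0, 1],
  [[0, 0, 0], 0, 1],
  [[0, 0, 0], 0, 1],
  [[0, 0, 0], 0, 1],
], squeeze=25)

```text
time: 19.25
position: [0.4668, -0.3082, 0.1168]
tool_rot: [0.604, 0.796, -0.035, -0.027]
ft_force: [-0.2, 0.8, -0.5]
grip_width: 0.0259
```

>>> carry_out([
  [[0, 0, 1], 0, 1],
  [[0, 0, 2], 0, 1],
  [[0, 0, 2.5], 0, 1],
  [[0, 0, 3], 0, 1],
  [[0, 0, 3], 0, 1],
  [[0, 0, 1], 0, 1],
  [[0, 0, 0], 0, 1],
])

```text
time: 19.95
position: [0.4657, -0.3067, 0.2479]
tool_rot: [0.604, 0.796, -0.035, -0.028]
ft_force: [-0.2, -0.6, -0.5]
grip_width: 0.026
```

Run:
```python
from h import *
o,r=snap(["scene"],"19")
s=r["scene"];print(blobs(s,"red",150)[1],blobs(s,"yellow",150)[1],blobs(s,"green",150)[1])
```

```text
t 19.95 pos [ 0.4657 -0.3067  0.2479] xang 105.62 zaxis [-0.086 -0.022 -0.996] F [-0.16 -0.62 -0.5 ] M [ 0.04 -0.08 -0.  ] w 0.026
[(array([331.4, 222.9]), [325, 208, 15, 33, 297])] [(array([384.8, 111. ]), [377, 105, 16, 14, 25]), (array([322.8, 216.8]), [317, 202, 14, 32, 159]), (array([301.4, 209.1]), [298, 206, 8, 8, 34])] [(array([189.6, 222.5]), [181, 204, 19, 35, 388])]
```

>>> carry_out([
  [[0.2, 2.5, 0], -1.4, 1],
  [[0.2, 3.5, -0.1], -1.4, 1],
  [[0.2, 3.5, -0.1], -1.4, 1],
  [[0.2, 3.5, -0.1], -1.4, 1],
  [[0.2, 3.5, -0.1], -1.4, 1],
  [[0.2, 3.5, -0.1], -1.4, 1],
  [[0.2, 3.5, -0.1], -1.4, 1],
  [[0.2, 2.5, -0.1], -1.4, 1],
  [[0.2, 1.2, 0], -1.3, 1],
  [[0, 0, 0], 0, 1],
])

```text
time: 21.0
position: [0.4722, -0.0215, 0.223]
tool_rot: [0.691, 0.72, -0.036, -0.048]
ft_force: [-0.1, -0.2, -0.5]
grip_width: 0.0259
```

>>> carry_out([
  [[0, 0, 0], 0, 1],
])

```text
time: 21.1
position: [0.4713, -0.0213, 0.2218]
tool_rot: [0.69, 0.721, -0.036, -0.049]
ft_force: [-0.1, -0.8, -1.4]
grip_width: 0.026
```

Run:
```python
from h import *
snap([],"")
```

```text
t 21.1 pos [ 0.4713 -0.0213  0.2218] xang 92.4 zaxis [-0.12   0.015 -0.993] F [-0.07 -0.79 -1.42] M [ 0.07 -0.15  0.03] w 0.026
```

>>> carry_out([
  [[0.8, 0, 0.25], 0, 1],
  [[0.8, 0.03, 0], 0, 1],
  [[0.8, 0.03, 0], 0, 1],
  [[0.8, 0.03, 0], 0, 1],
  [[0.5, 0, 0], 0, 1],
  [[0, 0, 0], 0, 1],
  [[0, 0, 0], 0, 1],
])

```text
time: 21.8
position: [0.5127, -0.0242, 0.2233]
tool_rot: [0.692, 0.719, -0.037, -0.049]
ft_force: [0.3, 1.0, -0.5]
grip_width: 0.0262
```

Run:
```python
from h import *
o,r=snap(["scene","top"],"20")
s=r["scene"];print(blobs(s,"green",150)[1])
g=s["pixels"][130:260,240:400]
cv2.imwrite("pics/v20.png",cv2.resize(g,None,fx=4.6,fy=4.6,interpolation=cv2.INTER_CUBIC)[:,:,::-1])
```

```text
t 21.8 pos [ 0.5127 -0.0242  0.2233] xang 92.17 zaxis [-0.121  0.014 -0.993] F [ 0.34  0.99 -0.47] M [-0.01 -0.1  -0.01] w 0.0262
[(array([298.8, 193.4]), [291, 178, 15, 30, 280])]
```

>>> carry_out([
  [[0, 0.4, 0.1], 0, 1],
  [[0, 0, 0], 0, 1],
  [[0, 0, 0], 0, 1],
])

```text
time: 22.2
position: [0.5115, -0.0195, 0.2246]
tool_rot: [0.692, 0.719, -0.037, -0.049]
ft_force: [0.2, -0.5, -1.0]
grip_width: 0.0259
```

>>> carry_out([
  [[0.5, -0.05, 0], 0, 1],
  [[0.5, 0.02, 0], 0, 1],
  [[0.5, 0.02, 0], 0, 1],
  [[0.5, 0.02, 0], 0, 1],
  [[0.3, 0, 0], 0, 1],
  [[0, 0, 0], 0, 1],
])

```text
time: 22.8
position: [0.5372, -0.0194, 0.2247]
tool_rot: [0.692, 0.72, -0.037, -0.048]
ft_force: [0.8, 0.5, -0.9]
grip_width: 0.0256
```

Run:
```python
from h import *
snap([],"")
```

```text
t 22.8 pos [ 0.5372 -0.0194  0.2247] xang 92.19 zaxis [-0.12   0.014 -0.993] F [ 0.83  0.46 -0.94] M [ 0.   -0.04  0.06] w 0.0256
```

>>> carry_out([
  [[0.7, 0.03, 0], 0, 1],
  [[0.7, 0.03, 0], 0, 1],
  [[0.7, 0.03, 0], 0, 1],
  [[0.7, 0.03, 0], 0, 1],
  [[0.4, 0, 0], 0, 1],
  [[0, 0, 0], 0, 1],
  [[0, 0, -0.5], 0, 1],
  [[0, 0, -0.5], 0, 1],
  [[0, 0, -0.2], 0, 1],
  [[0, 0, 0], 0, 1],
])

```text
time: 23.8
position: [0.5713, -0.0179, 0.2109]
tool_rot: [0.692, 0.72, -0.037, -0.049]
ft_force: [-0.1, 0.1, -0.8]
grip_width: 0.0257
```

Run:
```python
from h import *
snap([],"")
```

```text
t 23.8 pos [ 0.5713 -0.0179  0.2109] xang 92.19 zaxis [-0.122  0.015 -0.992] F [-0.06  0.11 -0.77] M [ 0.01 -0.06  0.05] w 0.0257
```

>>> carry_out([
  [[0, 0, -0.1], 0, 1],
  [[0, 0, -0.1], 0, 1],
  [[0, 0, 0], 0, 1],
])

```text
time: 24.1
position: [0.571, -0.0179, 0.2092]
tool_rot: [0.692, 0.72, -0.037, -0.049]
ft_force: [-0.1, 0.1, -0.2]
grip_width: 0.0256
```

>>> carry_out([
  [[0, 0, -0.1], 0, 1],
  [[0, 0, 0], 0, 1],
])

```text
time: 24.3
position: [0.5712, -0.018, 0.2092]
tool_rot: [0.692, 0.72, -0.037, -0.049]
ft_force: [0.1, 1.0, -0.6]
grip_width: 0.0256
```

>>> carry_out([
  [[0, 0, -0.1], 0, 1],
  [[0, 0, 0], 0, 1],
])

```text
time: 24.5
position: [0.5713, -0.018, 0.2091]
tool_rot: [0.692, 0.72, -0.037, -0.049]
ft_force: [-1.1, 0.2, 1.0]
grip_width: 0.026
```

>>> carry_out([
  [[0, 0, -0.1], 0, 1],
  [[0, 0, 0], 0, 1],
])

```text
time: 24.7
position: [0.5713, -0.018, 0.209]
tool_rot: [0.692, 0.72, -0.037, -0.048]
ft_force: [-0.8, -0.6, 1.0]
grip_width: 0.0259
```

Resting at z≈0.209. Slide back.

>>> carry_out([
  [[0, 0, 0.15], 0, 1],
  [[0.4, 0.015, 0], 0, 1],
  [[0.4, 0.015, 0], 0, 1],
  [[0.3, 0.015, 0], 0, 1],
  [[0.3, 0.015, 0], 0, 1],
  [[0, 0, 0], 0, 1],
])

```text
time: 25.3
position: [0.5864, -0.0174, 0.209]
tool_rot: [0.692, 0.72, -0.037, -0.049]
ft_force: [-0.1, 0.1, 0.5]
grip_width: 0.0255
```

>>> carry_out([
  [[0.3, 0.01, 0], 0, 1],
  [[0.3, 0.01, 0], 0, 1],
])

```text
time: 25.5
position: [0.5899, -0.0172, 0.2091]
tool_rot: [0.692, 0.719, -0.04, -0.051]
ft_force: [-7.4, -0.3, 5.8]
grip_width: 0.0257
```

>>> carry_out([
  [[0.3, 0.01, 0], 0, 1],
])

```text
time: 25.6
position: [0.5901, -0.0172, 0.2092]
tool_rot: [0.691, 0.719, -0.042, -0.054]
ft_force: [-6.9, -0.7, 5.1]
grip_width: 0.0259
```

>>> carry_out([
  [[0.25, 0.01, 0], 0, 1],
])

```text
time: 25.7
position: [0.59, -0.0172, 0.2093]
tool_rot: [0.691, 0.719, -0.045, -0.056]
ft_force: [-5.2, -1.1, 4.3]
grip_width: 0.026
```

Run:
```python
from h import *
o,r=snap(["scene"],"21")
s=r["scene"];print(blobs(s,"red",150)[1],blobs(s,"yellow",150)[1],blobs(s,"green",150)[1])
```

```text
t 25.7 pos [ 0.59   -0.0172  0.2093] xang 92.2 zaxis [-0.143  0.013 -0.99 ] F [-5.23 -1.1   4.29] M [-0.15  1.08 -0.05] w 0.026
[(array([331.4, 222.5]), [325, 208, 16, 33, 307])] [(array([384.8, 111. ]), [377, 105, 16, 14, 27]), (array([322.8, 214.8]), [318, 201, 14, 33, 230]), (array([305.7, 214.8]), [303, 210, 6, 11, 38])] []
```

>>> carry_out([
  [[0.4, 0.01, 0.1], 0, 1],
])

```text
time: 25.85
position: [0.5908, -0.0169, 0.2097]
tool_rot: [0.691, 0.719, -0.047, -0.059]
ft_force: [-5.5, -0.3, -1.1]
grip_width: 0.0259
```

>>> carry_out([
  [[0.35, 0.01, 0.1], 0, 1],
])

```text
time: 25.95
position: [0.591, -0.0166, 0.2098]
tool_rot: [0.691, 0.719, -0.05, -0.063]
ft_force: [-6.1, -1.4, -0.4]
grip_width: 0.0257
```

>>> carry_out([
  [[0.25, 0.01, 0], 0, 1],
])

```text
time: 26.05
position: [0.5909, -0.0166, 0.2095]
tool_rot: [0.691, 0.718, -0.053, -0.065]
ft_force: [-5.3, -1.4, 6.4]
grip_width: 0.0259
```

>>> carry_out([
  [[-0.05, 0, 0], 0, 1],
  [[0, 0, 0], 0, 1],
])

```text
time: 26.25
position: [0.5902, -0.0166, 0.2096]
tool_rot: [0.691, 0.718, -0.053, -0.065]
ft_force: [-0.4, -0.4, 2.0]
grip_width: 0.0255
```

>>> carry_out([
  [[0.1, 0, 0], 0, 1],
  [[0.05, 0, 0], 0, 1],
])

```text
time: 26.45
position: [0.5902, -0.0166, 0.2097]
tool_rot: [0.69, 0.718, -0.054, -0.066]
ft_force: [-3.2, -0.2, 1.7]
grip_width: 0.0249
```

>>> carry_out([
  [[0, 0, 0], 0, 0.7],
  [[0, 0, 0], 0, 0.35],
  [[0, 0, 0], 0, 0.2],
  [[0, 0, 0], 0, 0.1],
  [[0, 0, 0], 0, 0],
  [[0, 0, 0], 0, 0],
])

```text
time: 27.05
position: [0.5945, -0.0166, 0.2093]
tool_rot: [0.691, 0.719, -0.051, -0.063]
ft_force: [1.0, -0.7, 0.3]
grip_width: 0.0582
```

Run:
```python
from h import *
snap([],"")
```

```text
t 27.05 pos [ 0.5945 -0.0166  0.2093] xang 92.17 zaxis [-0.161  0.014 -0.987] F [ 0.96 -0.72  0.32] M [-0.03 -0.14 -0.04] w 0.0582
```

>>> carry_out([
  [[-0.3, 0, 0], 0, 0],
  [[0, 0, 0], 0, 0],
  [[0, 0, 1], 0, 0],
  [[0, 0, 2], 0, 0],
  [[0, 0, 3], 0, 0],
  [[0, 0, 3], 0, 0],
  [[0, 0, 2], 0, 0],
  [[-2, 3, 0], 0, 0],
  [[-2, 3, 0], 0, 0],
  [[-2, 3, 0], 0, 0],
])

```text
time: 28.05
position: [0.5327, 0.0715, 0.3284]
tool_rot: [0.694, 0.716, -0.048, -0.06]
ft_force: [0.5, 0.5, 0.6]
grip_width: 0.0869
```

>>> carry_out([
  [[-2, 4, 0], 0, 0],
  [[-2, 4, 0], 0, 0],
  [[-2, 4, 0], 0, 0],
  [[0, 4, 0], 0, 0],
  [[0, 2, 0], 0, 0],
  [[0, 0, 0], 0, 0],
])

```text
time: 28.65
position: [0.4666, 0.2608, 0.3353]
tool_rot: [0.693, 0.718, -0.044, -0.058]
ft_force: [0.2, -0.8, -0.6]
grip_width: 0.087
```

Run:
```python
from h import *
o,r=snap(["scene","top"],"22")
s=r["scene"];print(blobs(s,"red",150)[1],blobs(s,"yellow",150)[1],blobs(s,"green",150)[1])
a=cv2.resize(s["pixels"][180:280,270:370],None,fx=5,fy=5,interpolation=cv2.INTER_CUBIC)[:,:400]
b=cv2.resize(r["top"]["pixels"][120:220,285:365],None,fx=5,fy=5,interpolation=cv2.INTER_CUBIC)
cv2.imwrite("pics/fin.png",np.hstack([a,b])[:,:,::-1])
```

```text
t 28.65 pos [0.4666 0.2608 0.3353] xang 91.95 zaxis [-0.144  0.016 -0.989] F [ 0.21 -0.76 -0.57] M [-0.03 -0.08  0.05] w 0.087
[(array([331.4, 222. ]), [325, 207, 15, 34, 310])] [(array([384.8, 111. ]), [377, 105, 16, 14, 27]), (array([323.1, 214.5]), [318, 201, 14, 33, 198]), (array([302.5, 210.5]), [299, 206, 9, 11, 48])] [(array([317.6, 197.8]), [314, 196, 9, 5, 21])]
```

View pics/fin.png

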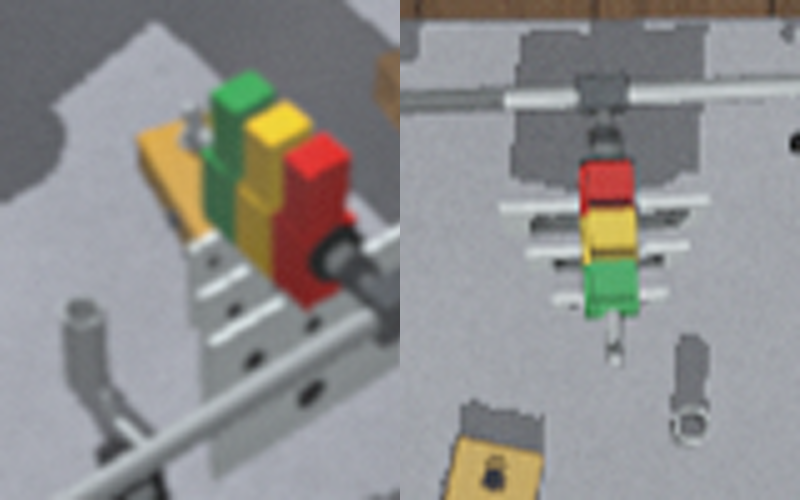

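The final view shows green, yellow and red upright on the hook, evenly spaced with hubs touching. Red is against the black stop, and the slide and boost pedal have not moved.

```bash
python3 -c "
from rig import robot
print(robot.hand_in())"
```

```text
the job is handed in; nothing more can be done
None
```

The yellow template, then the green one, now hang on the long hook in front of the red one, and the job is handed in at about 28.7 s of the 72 s allowed. I let go of yellow before fetching green. Each was lowered until the rod took its weight, slid back and pressed against the sprung stop, then released.

**Last checks:**
- **Row:** In the final scene and top views all three hang upright, evenly spaced, with hubs touching and red against the stop.
- **Surroundings:** The slide and the boost pedal look unmoved. I did not re-measure the looper or the parts box, but the arm was never near them.
- **Press force:** Both presses settled at about 6 N. The yellow one first read about 11 N along the arm, then 6 N. The green one read 5–7 N throughout.
- **Force on the rod:** Readings between rows stayed under 25 N. The highest was about 11 N along the arm with 8 N down.

**What failed or disagreed:**
- **First grasp:** My first attempt at yellow closed in the air just above the grip and touched nothing. The visible fingertips sat about 30 mm higher than the reported tool height implied. I corrected for that with the camera views and both later grasps held.
- **Hand tilt:** Pressing and long moves gradually tilted the hand, to about 10° at most. I could not correct this with the moves available, but the templates hang level.

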